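# Clear a relay soak-test panel and lock its fuse carriers home

### The arm

A 6-joint arm with a two-finger parallel gripper is mounted at the origin on the work surface. World frame = base frame: x ahead of the robot, y to its left, z up, the work surface at z = 0. Lengths are in m, angles in rad, forces in N, time in s.
With the tool pointing down it reaches from about 0.375 to 0.975 m from the base axis. Payload 3.8 kg.
Tool frame: the origin (TCP) lies between the finger pads; the fingertips stand 25 mm ahead of it and the grasp point (between the pads) lies 6 mm ahead of it (robot.tip_extent is the z of the fingertips in the tool frame, in m); z points along the fingers, y is the line along which they close (so a half turn about z gives the same grasp; the last joint's range is limited). The gripper opens to 88 mm and grips with 3 to 60 N. Pads are 18 mm wide; open, the fingers measure 123 mm over their backs; the gripper's body (75 mm by 187 mm) begins 45 mm behind the grasp point.
Start: joints at [1.251, 0.264, 1.604, -0, 1.274, -0.037], TCP at [0.188, 0.648, 0.264] pointing down, gripper open.
Joint ranges: [-2.63, 2.63], [-0.94, 2.18], [0.31, 2.57], [-1.31, 4.45], [0, 2.66], [-2.55, 2.55]. Speed limits (rad/s): [2.57, 2.57, 3.14, 3.14, 3.14, 3.14].

### API

Orientations are given as a rotation vector (axis times angle).
In Python, from cell import robot, snapshot, get_calibration gives the robot as it stands. The module is installed in compiled form; this text tells all that it offers.
- The arm moves only by the shell command python3 -m pendant 'ROWS' [FORCE]. ROWS is JSON, a list of rows, each a list of 7 numbers: the turn, a rotation vector about the world's x, y, z in rad, then the shift along the world's x, y, z in m, then the closure, from -1 (fully open) to 1 (shut), so that 0 is half open. A call has 1 to 12 rows; each row is the pose to reach, as a shift and turn from the pose commanded when the call began; what a row does not reach only later rows make up. A row lasts 1/12 s, in which the tool goes at most 41.7 mm and 7.16 degrees, less where a joint would pass 70% of its speed; a pose out of reach is approached as far as the arm can. A call with a gripper value outside its range is refused whole. The fingers move at their own pace and stop on an object; FORCE is the grip in N (left out, the last holds). Time passes only in rows, so rows that repeat a pose let the fingers close. It gives the time, the measured TCP pose, the force, the opening and the grip force at its end, in the units of the state.
- robot.sense(): the state, without advancing time (a new reading comes with each control period).
- snapshot(name): name is "scene" or "top" or "wrist"; returns (picture, depth): 384x512x3 uint8, red, green, blue; 384x512 float32, m along the optical axis (not along the pixel's ray), 0 where there is no reading.
- get_calibration(name): a dict with "mtx" (3x3 intrinsics, pixels), "k1" (the pictures are not rectified: a ray, as slopes to the right and down, at radius r is drawn at 1 + k1 r^2 times it, then the intrinsics apply), "rvec" (rotation vector, rad) and "tvec" (3), from world to camera coordinates, as OpenCV has them. Camera axes: x right, y down, z forward; pixel columns grow to the right and rows downward; lengths in m; the calibration is good to about 2 mm. A picture is of the moment at which its call begins: read the wrist's pose just before it. get_calibration takes no time and is no camera call; for the wrist camera it gives the pose at the moment of the call.
- robot.close_job(): hands the job in; it is judged then, once.
The state is a dict: "time": time; "joints": joint angles; "joint_velocities": joint speeds; "tau": joint torques, N m; "ee_pos": TCP position; "eef_rot": TCP orientation; "ft_force": force on the tool from outside, world axes, zero at the start; "wrist_torque": the same for the moment, N m; "width": finger opening in m; "grasp_force": force on a finger pad.
Only numpy, scipy, OpenCV 4.12 (cv2) and the standard library are available. Lean on these libraries where they do the work, as an engineer would, in place of code of your own. Each camera call takes 0.05 s, during which the arm holds its last target. There are 200 camera calls.

### The job

The relay soak-test panel is dead, its fuse carriers standing in the divided steel box. First pull every plugged-in relay, rocking it gently side to side until it rises free rather than dragging its socket up out of the panel, and set it down in the aluminium tray without dropping it. Only when all relays are in the tray, fit every fuse carrier into an empty fuse holder of the panel: push it down against the spring and turn it a quarter turn clockwise until it clicks home and stays locked; leave the circuit board, solder spool and screwdriver where they lie.

Things in the scene. Friction and masses are not known exactly. Their poses are not given: they have to be found in the camera images.
- panel: Soak-test panel: a grey metal case, 240 (x) x 280 (y) x 70 mm high, fixed to the bench, aluminium top plate. Origin: centre of its underside. A row of three black relay sockets runs along its y at its x = -60 mm (the robot's side), a row of three round fuse holders at x = +60 mm, both at y = -75, 0 and +75 mm.
- relay1: Plug-in relay, absent if None, about 85 g. White cover 36 x 36 mm, from 4 to 50 mm above its origin; under it a black base 26 (x) x 30 (y) x 4 mm, and two rows of brass blades, 10 mm long, at x = -11 and +11 mm (29 mm over their catches). Origin: centre of the base's underside, z up. Starts in socket 1, axes as the panel's, 39 mm clear of the next relay in y.
- relay2: As relay1, in socket 2. Each blade row sits in a stiff contact that resists up and down with about 20 N and lets go once that row has risen 6 to 7 mm. Rock it about its y axis, towards +x and -x, about 0.12 rad each way: tilting first over one lower edge of the base, then over the other, walks the rows up 2 to 3 mm at a time.
- relay3: As relay1, in socket 3. Four to eight half-rocks free it; rocking takes 1 to 3 N m, so hold it firmly (about 60 N). Set down upright it stands on its blades, origin 10 mm above the floor it stands on.
- socket1_seat (a point): Centre of the top face of relay socket 1 (a black 44 x 44 x 16 mm block on the panel); axes as the panel's. A plugged-in relay's origin lies here.
- socket1 (a joint): How far socket 1 has been dragged up out of the panel (m), 0 = home. Its clips hold 29 N of upward pull, then yield 1 mm per 1.5 N: a straight pull takes some 40 N and drags it out, rocking takes 20 N or less.
- socket2_seat (a point): Centre of the top face of relay socket 2 (a black 44 x 44 x 16 mm block on the panel); axes as the panel's. A plugged-in relay's origin lies here.
- socket2 (a joint): How far socket 2 has been dragged up out of the panel (m), 0 = home. Its clips hold 29 N of upward pull, then yield 1 mm per 1.5 N: a straight pull takes some 40 N and drags it out, rocking takes 20 N or less.
- socket3_seat (a point): Centre of the top face of relay socket 3 (a black 44 x 44 x 16 mm block on the panel); axes as the panel's. A plugged-in relay's origin lies here.
- socket3 (a joint): How far socket 3 has been dragged up out of the panel (m), 0 = home. Its clips hold 29 N of upward pull, then yield 1 mm per 1.5 N: a straight pull takes some 40 N and drags it out, rocking takes 20 N or less.
- holder1: Fuse holder 1 of the panel: round grey bushing 32 mm across in a steel nut, standing 8 mm over the panel's top, bore 21 mm. Origin: centre of its mouth (the bushing's top), axes as the panel's, z up. Two slots for the carrier's lugs, 8 mm wide, lie along its +x and -x axis, marked by long engraved lines; the short lines mark the locked wing. Any carrier fits any holder.
- holder2: As holder1. Inside, a sprung plunger starts 24 mm below the mouth: 3 N there, rising 0.5 N per mm. With the lugs in the slots, push the carrier's foot 35 to 36 mm below the mouth (its flange stops it at 36), turn it clockwise seen from above 80 degrees to the stop, then let the spring lift it into its notch: foot 32 mm below the mouth.
- holder3: As holder1. A carrier let go before the notch stays loose: it rises until its foot is 24 mm below the mouth if the lugs are still in the slots, else stands about 34.5 mm below it and can be pressed and turned on. It cannot be turned anticlockwise from the slots. Once in its notch it can only be turned after pressing it down 2.5 mm.
- carrier1: Fuse carrier, absent if None; black, about 50 g, 61 mm tall. Origin: centre of its foot, z up. Round shank 19 mm across, tapered to 13 mm in the lowest 4 mm; flange 34 mm across, 36 to 41 mm above the foot; on it a grip wing 32 long (x) x 10 wide (y), from 41 to 61 mm. Same after half a turn about z. Starts upright in the stand.
- carrier2: As carrier1. Two brass lugs, 5 mm wide, reach 13 mm from the axis along its +x and -x (in line with the wing), 22 to 26 mm above the foot.
- carrier3: As carrier1. Each stands in one compartment of the stand, off its centre by some mm, yawed up to 0.4 rad against it.
- stand: Divided dark steel box for the fuse carriers, 146 (x) x 44 (y) x 20 mm high, floor 4 mm, three compartments along x, fixed to the bench. Origin: centre of its underside.
- tray: Loose aluminium tray, 160 (x) x 120 (y) x 25 mm high, walls and floor 3 mm, 450 g; it slides if pushed and may be knocked aside. Origin: centre of its underside, z up.
- board: Bystander: green circuit board on stand-offs, 130 x 90 mm, about 21 mm high. Origin: centre of its underside.
- spool: Bystander: green solder spool, 60 mm across, 52 mm high. Origin: centre of its underside.
- driver: Bystander: screwdriver lying on the bench, 150 mm long, along its x axis. Origin: below its middle.
There are look-alikes about, which are no part of the job. Leave any green or orange look-alike of the relay1 alone.

How it is judged:
By the outcome, as a careful person would: the job done as asked, in the order asked, and still so for the second after the job is handed in, with the robot touching nothing.
Of relay1, relay2, relay3 only 2 to 3 are there at a start; the rules pass over those that are not, and their reading is None.
Of carrier1, carrier2, carrier3 only 2 to 3 are there at a start; the rules pass over those that are not, and their reading is None.
At some moment in a run one of tray may be knocked a few centimetres aside while the robot is not near it.
It also fails if it takes over 210 s, if anything falls off the work surface, if the arm or the gripper's body presses on something with over 40 N, if the wrist force passes 120 N, or if a joint passes its speed limit or range.

## Working session

There is one attempt and no reset: what is moved stays moved. The work goes in short steps, Python scripts to look and compute and a shell command to move; the robot and the scene stay as the last step left them, time stands still between calls to the robot, and variables do not carry over. Pictures are saved under pics/ and viewed, at most 14 in all, crops included, and the job is handed in when it is done.

```bash
mkdir -p pics; cat > h.py <<'E'
import numpy as np, cv2
from cell import robot, snapshot, get_calibration
def load(n):
    c=get_calibration(n); p,d=snapshot(n); return p,d,c
def cam(c):
    R=cv2.Rodrigues(np.array(c['rvec'],float))[0]; t=np.array(c['tvec'],float).ravel(); return R,t
def slopes(uv,c):
    K=np.array(c['mtx']); uv=np.atleast_2d(uv).astype(float)
    q=np.c_[(uv[:,0]-K[0,2])/K[0,0],(uv[:,1]-K[1,2])/K[1,1]]; s=q.copy()
    for _ in range(20): s=q/(1+c['k1']*(s**2).sum(1,keepdims=True))
    return s
def onplane(uv,z,c):
    R,t=cam(c); s=slopes(uv,c); d=np.c_[s,np.ones(len(s))]@R; o=-R.T@t
    return o+d*((z-o[2])/d[:,2])[:,None]
def cloud(d,c):
    v,u=np.mgrid[:d.shape[0],:d.shape[1]]; R,t=cam(c)
    s=slopes(np.c_[u.ravel(),v.ravel()],c); z=d.ravel()[:,None]
    P=(np.c_[s,np.ones(len(s))]*z-t)@R; P[d.ravel()==0]=np.nan
    return P.reshape(*d.shape,3)
def save(p,f): cv2.imwrite('pics/'+f,p[:,:,::-1])
E
python3 - <<'E'
from h import *
s=robot.sense(); print({k:np.round(v,3) for k,v in s.items()}, robot.tip_extent)
for n in('top','scene'):
    p,d,c=load(n); np.savez(n+'0.npz',p=p,d=d); save(p,n+'0.png'); print(n,c)
E
```

```text
{'time': np.float64(0.0), 'joints': array([ 1.251,  0.265,  1.605, -0.   ,  1.274, -0.037]), 'joint_velocities': array([-0.   ,  0.   , -0.   ,  0.   ,  0.   , -0.002]), 'tau': array([ 3.0000e-03, -5.0213e+01, -3.5687e+01,  7.3000e-02,  3.0000e-02,
       -0.0000e+00]), 'ee_pos': array([0.188, 0.648, 0.262]), 'eef_rot': array([-4.43e-01, -3.11e+00,  3.00e-03]), 'ft_force': array([0.326, 0.012, 1.31 ]), 'wrist_torque': array([-0.001, -0.039,  0.018]), 'grasp_force': np.float64(0.0), 'width': np.float64(0.088)} 0.025
top {'mtx': array([[374.26313591,   0.        , 253.58287657],
       [  0.        , 374.26313591, 191.81727892],
       [  0.        ,   0.        ,   1.        ]]), 'k1': 0.008037770159685664, 'rvec': array([ 2.16353328, -2.15676648,  0.08830489]), 'tvec': array([-0.03152115,  0.53778617,  1.10821303])}
scene {'mtx': array([[495.24525697,   0.        , 258.80598814],
       [  0.        , 495.24525697, 187.79642387],
       [  0.        ,   0.        ,   1.        ]]), 'k1': 0.03222952228438787, 'rvec': array([ 2.33846432,  0.62240297, -0.2492345 ]), 'tvec': array([-0.45480612, -0.1703722 ,  1.52614605])}
```

View pics/top0.png

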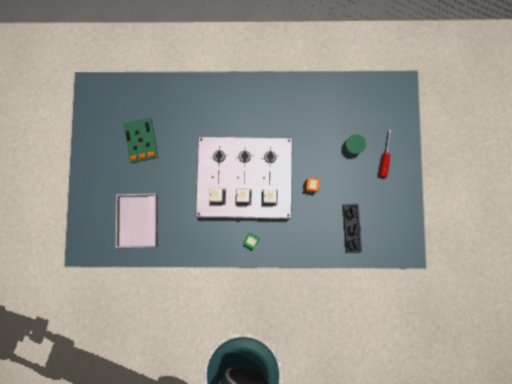

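View pics/scene0.png

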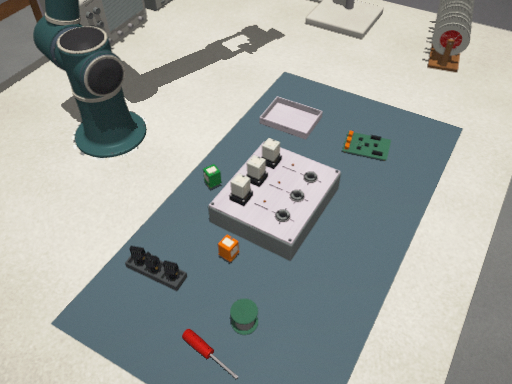

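The top view shows image up = world +x and left = +y. Candidates for "relay":
- White-covered ones plugged in the panel at (217,196), (243,196) and (270,197). These match the description, so I choose them.
- A green look-alike at (251,241) and an orange one at (313,185), which I leave alone.

Three carriers stand in the box at (351,212), (351,230) and (352,246). The tray is at (136,221).

```bash
python3 - <<'E'
from h import *
print('wrist',get_calibration('wrist'))
p=np.load('top0.npz')['p'];d=np.load('top0.npz')['d'];c=get_calibration('top');P=cloud(d,c)
def blobs(m,name,mn=20):
    n,l,st,ce=cv2.connectedComponentsWithStats(m.astype(np.uint8))
    for i in range(1,n):
        if st[i,4]>=mn:
            Q=P[l==i]; r=cv2.minAreaRect(np.float32(Q[:,:2])); print(name,st[i,4],ce[i].round(1),'med',np.nanmedian(Q,0).round(4),'rect',np.round(r[0],4),np.round(r[1],4),round(r[2],1))
work=(P[...,0]>.3)&(P[...,0]<.95)&(abs(P[...,1])<.6)
blobs(work&(P[...,2]>.12)&(P[...,2]<.15),'relay')
blobs(work&(P[...,2]>.06)&(P[...,2]<.074),'panel',200)
blobs(work&(P[...,2]>.05)&(P[...,2]<.08)&(P[...,1]<-.2),'carrier',10)
blobs(work&(P[...,2]>.012)&(P[...,1]<-.2),'right')
blobs(work&(P[...,2]>.002)&(P[...,1]>.2)&(P[...,0]<.62),'tray')
x,y,w,h=110,120,270,140
save(cv2.resize(p[y:y+h,x:x+w],None,fx=2.9,fy=2.9,interpolation=cv2.INTER_CUBIC),'crop0.png')
E
```

```text
wrist {'mtx': array([[275.39397336,   0.        , 254.62935486],
       [  0.        , 275.39397336, 192.07489948],
       [  0.        ,   0.        ,   1.        ]]), 'k1': -0.014577419336071689, 'rvec': array([-2.31311141, -1.73669622, -0.25690906]), 'tvec': array([-0.67346848, -0.03953362,  0.39029124])}
relay 188 [215.5 194.3] med [0.5204 0.0734 0.1363] rect [0.5197 0.0733] [0.0355 0.0349] 0.1
relay 178 [242.2 194.7] med [ 5.187e-01 -4.000e-04  1.364e-01] rect [ 0.5196 -0.0013] [0.0356 0.0364] 90.0
relay 179 [269.9 195.3] med [ 0.518  -0.0769  0.1362] rect [ 0.5173 -0.0756] [0.0351 0.0356] 0.1
panel 6392 [244.3 175.8] med [ 0.5857 -0.0048  0.0703] rect [ 0.5795 -0.0016] [0.2801 0.2402] 89.2
carrier 253 [355.2 143.2] med [ 0.6817 -0.3329  0.0525] rect [ 0.6816 -0.3332] [0.0568 0.0569] 44.7
carrier 88 [314.9 184.1] med [ 0.558  -0.211   0.0604] rect [ 0.5582 -0.2111] [0.0212 0.0356] 85.5
carrier 53 [353.2 211.3] med [ 0.4787 -0.3194  0.064 ] rect [ 0.4781 -0.3215] [0.0317 0.0114] 13.0
carrier 54 [355.7 228.3] med [ 0.4297 -0.3264  0.064 ] rect [ 0.4284 -0.3273] [0.0106 0.0313] 77.
[... 1781 characters left out ...]
ed [0.48   0.2356 0.0034] rect [0.4786 0.2381] [0.0155 0.0312] 0.2
tray 21 [176.9 212.4] med [0.477  0.2072 0.0032] rect [0.4757 0.2086] [0.0219 0.0159] 1.7
tray 43 [ 88.2 224.8] med [0.4392 0.4818 0.0031] rect [0.4346 0.481 ] [0.0277 0.0399] 0.1
tray 23 [ 56.9 228.3] med [0.4235 0.5779 0.0036] rect [0.4234 0.5783] [0.0342 0.0153] 25.7
tray 45 [173.4 246.6] med [0.3729 0.2145 0.0034] rect [0.3678 0.2192] [0.0319 0.0546] 85.4
tray 22 [164.  257.1] med [0.3396 0.2448 0.0028] rect [0.3383 0.2439] [0.0266 0.0129] 79.1
tray 78 [168.3 263.8] med [0.3186 0.2251 0.0033] rect [0.3216 0.2303] [0.0423 0.0596] 0.3
tray 35 [142.3 265.2] med [0.3122 0.31   0.0031] rect [0.316  0.3079] [0.0277 0.023 ] 84.0
```

View pics/crop0.png

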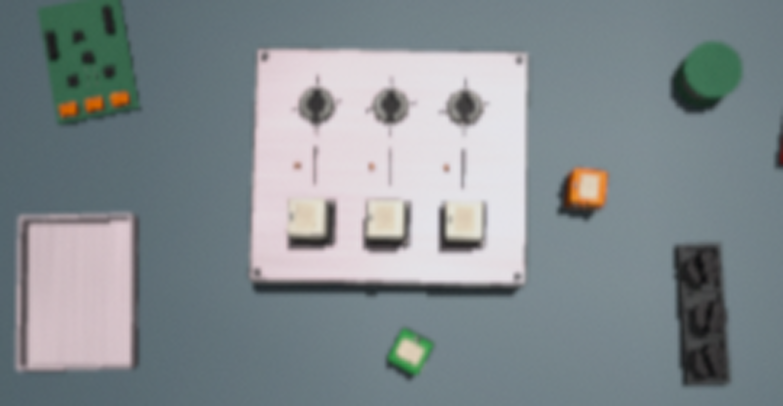

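The crop confirms the choice: three cream-white relays sit in the black sockets, with the green and orange ones off the panel. The measured tops are at z = 0.136 with a 36 mm face, as expected. Panel yaw is about -0.016. I'll move above relay 1 with the closing axis along x.

```bash
cat > st.py <<'E'
from h import *
from scipy.spatial.transform import Rotation as Ro
def st(tag=''):
    s=robot.sense(); R=Ro.from_rotvec(s['eef_rot']).as_matrix()
    print(tag,'t%.1f'%s['time'],'p',np.round(s['ee_pos'],4),'yaw_y %.3f'%np.arctan2(R[1,1],R[0,1]),'z',R[:,2].round(3),'y_z %.3f'%R[2,1],'F',np.round(s['ft_force'],1),'T',np.round(s['wrist_torque'],2),'w %.4f g %.1f'%(s['width'],s['grasp_force']))
if __name__=='__main__': st()
E
python3 -m pendant '[[0,0,-0.1,0.02,-0.035,0,-1],[0,0,-0.2,0.05,-0.07,0,-1],[0,0,-0.3,0.08,-0.11,0,-1],[0,0,-0.4,0.1,-0.15,0,-1],[0,0,-0.5,0.13,-0.19,0,-1],[0,0,-0.6,0.15,-0.22,0,-1],[0,0,-0.7,0.17,-0.26,0,-1],[0,0,-0.8,0.19,-0.29,0,-1],[0,0,-0.9,0.22,-0.32,0,-1],[0,0,-1.0,0.24,-0.35,0,-1],[0,0,-1.1,0.26,-0.38,0,-1],[0,0,-1.2,0.28,-0.41,0,-1]]' 60
python3 st.py
python3 -m pendant '[[0,0,-0.1,0.01,-0.03,-0.01,-1],[0,0,-0.1,0.03,-0.07,-0.02,-1],[0,0,-0.1,0.04,-0.11,-0.04,-1],[0,0,-0.1,0.05,-0.14,-0.05,-1],[0,0,-0.1,0.052,-0.165,-0.064,-1],[0,0,-0.1,0.052,-0.165,-0.064,-1],[0,0,-0.1,0.052,-0.165,-0.064,-1],[0,0,-0.1,0.052,-0.165,-0.064,-1],[0,0,-0.1,0.052,-0.165,-0.064,-1]]' 60
python3 - <<'E'
from st import *
st()
p,d,c=load('wrist'); save(p,'w1.png'); np.savez('w1.npz',p=p,d=d,rv=c['rvec'],tv=c['tvec'])
P=cloud(d,c); m=((P[...,2]>.125)&(P[...,2]<.145)).astype(np.uint8)
n,l,s,ce=cv2.connectedComponentsWithStats(m)
for i in range(1,n):
    if s[i,4]>50:
        r=cv2.minAreaRect(np.float32(P[l==i][:,:2])); print(s[i,4],ce[i].round(),np.round(r[0],4),np.round(r[1],4),round(r[2],1))
E
```

```text
time: 1.1
ee_pos: [0.4689, 0.2362, 0.2634]
eef_rot: [-2.127, -2.312, 0.0]
ft_force: [0.8, -0.4, -0.5]
width: 0.0883
grasp_force: 0.0
 t1.1 p [0.4689 0.2362 0.2634] yaw_y 0.083 z [-0. -0. -1.] y_z -0.000 F [ 0.8 -0.4 -0.5] T [ 0.   -0.   -0.06] w 0.0883 g 0.0
time: 1.85
ee_pos: [0.5207, 0.0743, 0.2005]
eef_rot: [2.233, 2.209, 0.002]
ft_force: [-0.8, 0.7, 0.2]
width: 0.088
grasp_force: 0.0
 t1.9 p [0.5207 0.0743 0.2005] yaw_y -0.011 z [ 0.001  0.001 -1.   ] y_z 0.001 F [-0.8  0.7  0.2] T [-0.07  0.02  0.06] w 0.0880 g 0.0
2381 [253. 216.] [0.5192 0.0728] [0.0356 0.0361] 88.7
204 [253. 280.] [0.5188 0.0155] [0.0034 0.0354] 86.1
427 [253. 317.] [ 0.518  -0.0138] [0.012 0.035] 85.2
```

View pics/w1.png

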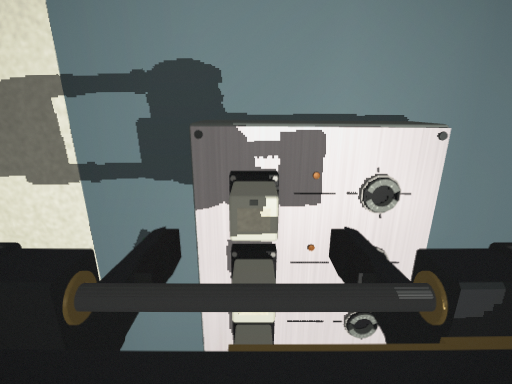

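The wrist view looks along the panel. Relay 1's cover is at (253,216), between the fingers, and agrees with the top view to within 1 mm. I'll descend and close lightly first.

```bash

python3 -m pendant '[[0,0,-0.005,-0.0015,-0.0015,-0.02,-1],[0,0,-0.005,-0.0015,-0.0015,-0.04,-1],[0,0,-0.005,-0.0015,-0.0015,-0.055,-1],[0,0,-0.005,-0.0015,-0.0015,-0.07,-1],[0,0,-0.005,-0.0015,-0.0015,-0.082,-1],[0,0,-0.005,-0.0015,-0.0015,-0.083,-1]]' 5 >/dev/null; python3 st.py
python3 -m pendant '[[0,0,0,0,0,0,0],[0,0,0,0,0,0,0],[0,0,0,0,0,0,0.3],[0,0,0,0,0,0,0.3],[0,0,0,0,0,0,0.3],[0,0,0,0,0,0,0.3],[0,0,0,0,0,0,0.3],[0,0,0,0,0,0,0.3],[0,0,0,0,0,0,0.3]]' 5 >/dev/null; python3 st.py
```

```text
t2.4 p [0.5173 0.0726 0.1148] yaw_y -0.015 z [-0.003 -0.    -1.   ] y_z -0.003 F [-0.1  0.1 -0.4] T [-0.1   0.04 -0.04] w 0.0884 g 0.0
 t3.1 p [0.5194 0.0717 0.117 ] yaw_y -0.017 z [ 0.001  0.    -1.   ] y_z 0.001 F [ 1.  -0.4  0.8] T [-0.05 -0.28 -0.02] w 0.0361 g 5.0
```

```bash

python3 -m pendant '[[0,0,0,0,0,0,0.4],[0,0,0,0,0,0,0.4],[0,0,0,0,0,0,0.4],[0,0,0,0,0,0,0.4],[0,0,0,0,0,0,0.4]]' 60 >/dev/null; python3 st.py
python3 -m pendant '[[0,0.03,0,0.0009,0,0.0003,0.4],[0,0.06,0,0.0018,0,0.0006,0.4],[0,0.09,0,0.0028,0,0.001,0.4],[0,0.12,0,0.0037,0,0.0013,0.4],[0,0.12,0,0.0037,0,0.0013,0.4],[0,0.12,0,0.0037,0,0.0013,0.4]]' 60 >/dev/null; python3 st.py
```

```text
t3.6 p [0.5194 0.0717 0.117 ] yaw_y -0.017 z [ 0.001 -0.    -1.   ] y_z 0.001 F [ 3.  -0.   0.7] T [-0.17 -0.38 -0.05] w 0.0355 g 60.0
 t4.1 p [0.5232 0.0717 0.1177] yaw_y -0.017 z [-0.118  0.    -0.993] y_z -0.118 F [ 4.   1.  -2.3] T [-0.09 -1.14  0.07] w 0.0354 g 60.0
```

```bash

python3 -m pendant '[[0,-0.04,0,-0.0012,0,0.0004,0.4],[0,-0.08,0,-0.0025,0,0.0008,0.4],[0,-0.12,0,-0.0037,0,0.0012,0.4],[0,-0.16,0,-0.005,0,0.0017,0.4],[0,-0.2,0,-0.0062,0,0.0021,0.4],[0,-0.24,0,-0.0074,0,0.0025,0.4],[0,-0.24,0,-0.0074,0,0.0025,0.4],[0,-0.24,0,-0.0074,0,0.0025,0.4]]' 60 >/dev/null; python3 st.py
python3 - <<'E'
from st import *
p,d,c=load('scene');save(cv2.resize(p[120:220,180:330],None,fx=4,fy=4,interpolation=cv2.INTER_CUBIC),'s1.png')
E
```

```text
t4.7 p [0.5144 0.0717 0.1204] yaw_y -0.017 z [ 0.121  0.    -0.993] y_z 0.121 F [ 3.4 -0.1 -3.7] T [-0.07 -0.52 -0.04] w 0.0357 g 60.0
```

View pics/s1.png

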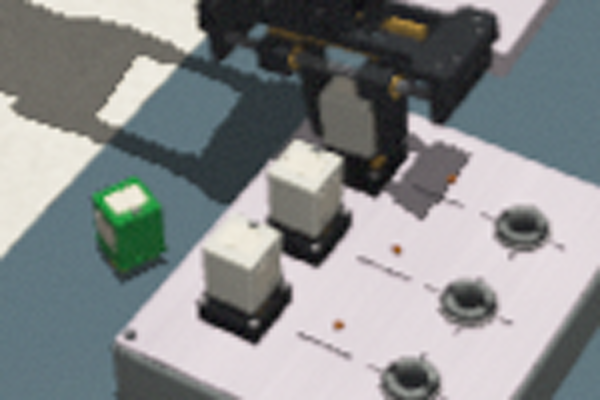

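The relay is tilted in the gripper and rising with low force, and its socket is still down. I'll keep rocking.

```bash

python3 -m pendant '[[0,0.04,0,0.0012,0,0.0004,0.4],[0,0.08,0,0.0025,0,0.0008,0.4],[0,0.12,0,0.0037,0,0.0012,0.4],[0,0.16,0,0.005,0,0.0017,0.4],[0,0.2,0,0.0062,0,0.0021,0.4],[0,0.24,0,0.0074,0,0.0025,0.4],[0,0.24,0,0.0074,0,0.0025,0.4],[0,0.24,0,0.0074,0,0.0025,0.4]]' 60 >/dev/null; python3 st.py
python3 -m pendant '[[0,-0.04,0,-0.0012,0,0.0004,0.4],[0,-0.08,0,-0.0025,0,0.0008,0.4],[0,-0.12,0,-0.0037,0,0.0012,0.4],[0,-0.16,0,-0.005,0,0.0017,0.4],[0,-0.2,0,-0.0062,0,0.0021,0.4],[0,-0.24,0,-0.0074,0,0.0025,0.4],[0,-0.24,0,-0.0074,0,0.0025,0.4],[0,-0.24,0,-0.0074,0,0.0025,0.4]]' 60 >/dev/null; python3 st.py
```

```text
t5.5 p [0.5231 0.0717 0.1211] yaw_y -0.017 z [-0.12   0.    -0.993] y_z -0.120 F [  6.6   0.8 -11.3] T [-0.04 -1.67  0.03] w 0.0353 g 60.0
 t6.1 p [0.5139 0.0716 0.1242] yaw_y -0.017 z [ 0.119 -0.    -0.993] y_z 0.119 F [ 6.3 -0.2 -9.7] T [-0.04 -0.76  0.  ] w 0.0354 g 60.0
```

```bash

python3 -m pendant '[[0,0.04,0,0.0013,0,0.0004,0.4],[0,0.08,0,0.0027,0,0.0008,0.4],[0,0.12,0,0.004,0,0.0011,0.4],[0,0.16,0,0.0053,0,0.0014,0.4],[0,0.2,0,0.0067,0,0.0017,0.4],[0,0.24,0,0.008,0,0.002,0.4],[0,0.24,0,0.008,0,0.002,0.4],[0,0.24,0,0.008,0,0.002,0.4]]' 60 >/dev/null; python3 st.py
python3 -m pendant '[[0,-0.04,0,-0.0012,0,0.0004,0.4],[0,-0.08,0,-0.0025,0,0.0008,0.4],[0,-0.12,0,-0.0037,0,0.0012,0.4],[0,-0.16,0,-0.005,0,0.0015,0.4],[0,-0.2,0,-0.0062,0,0.0018,0.4],[0,-0.24,0,-0.0074,0,0.002,0.4],[0,-0.24,0,-0.0074,0,0.002,0.4],[0,-0.24,0,-0.0074,0,0.002,0.4]]' 60 >/dev/null; python3 st.py
```

```text
t6.8 p [0.5235 0.0717 0.1273] yaw_y -0.017 z [-0.119  0.    -0.993] y_z -0.119 F [ 3.1 -0.7 -1.1] T [-0.14 -0.56  0.01] w 0.0355 g 60.0
 t7.5 p [0.5144 0.0717 0.1296] yaw_y -0.017 z [ 0.119  0.    -0.993] y_z 0.119 F [ 0.6 -0.1 -1.4] T [-0.02  0.13 -0.04] w 0.0359 g 60.0
```

```bash

python3 -m pendant '[[0,0.04,0,0.0012,0,0.001,0.4],[0,0.08,0,0.0025,0,0.002,0.4],[0,0.12,0,0.0045,0,0.004,0.4],[0,0.12,0,0.0045,0,0.008,0.4],[0,0.12,0,0.0045,0,0.02,0.4],[0,0.12,0,0.0045,0,0.04,0.4],[0,0.12,0,0.0045,0,0.06,0.4],[0,0.12,0,0.0045,0,0.07,0.4],[0,0.12,0,0.0045,0,0.07,0.4]]' 60 >/dev/null; python3 st.py
cat > tray.py <<'E'
from st import *
def tray():
    p,d,c=load('top'); P=cloud(d,c)
    m=(P[...,2]>.012)&(P[...,2]<.03)&(P[...,1]>.17)&(P[...,1]<.6)&(P[...,0]>.3)&(P[...,0]<.59)
    n,l,s,ce=cv2.connectedComponentsWithStats(cv2.morphologyEx(m.astype(np.uint8),cv2.MORPH_CLOSE,np.ones((5,5))))
    i=1+np.argmax(s[1:,4]); r=cv2.minAreaRect(np.float32(P[(l==i)&m][:,:2])); print('tray',s[i,4],np.round(r[0],4),np.round(r[1],4),round(r[2],1))
    for k in range(1,n):
        if k!=i and s[k,4]>8: print('  other',s[k,4],ce[k].round())
    return p,P
if __name__=='__main__':
    st(); p,P=tray()
    m=((P[...,2]>.04)&(P[...,2]<.075)&(P[...,1]>.2)&(P[...,0]<.6)).astype(np.uint8)
    n,l,s,ce=cv2.connectedComponentsWithStats(m)
    for k in range(1,n):
        if s[k,4]>30:
            Q=P[l==k]; r=cv2.minAreaRect(np.float32(Q[:,:2])); print('  relay in tray',np.round(r[0],4),np.round(r[1],4),round(r[2],1),'z',np.median(Q[:,2]).round(4))
E
python3 tray.py
```

```text
t8.2 p [0.5218 0.0719 0.203 ] yaw_y -0.017 z [ 0.006  0.001 -1.   ] y_z 0.006 F [ 0.4 -0.6 -0.6] T [-0.08  0.05 -0.  ] w 0.0351 g 60.0
 t8.2 p [0.5218 0.0719 0.203 ] yaw_y -0.017 z [ 0.006  0.001 -1.   ] y_z 0.006 F [ 0.4 -0.6 -0.6] T [-0.08  0.05 -0.  ] w 0.0351 g 60.0
tray 189 [0.4294 0.3142] [0.1597 0.0604] 0.7
  other 114 [169. 228.]
```

```bash
cat > tray.py <<'E'
from st import *
def tray(p=None,d=None):
    c=get_calibration('top')
    if p is None: p,d,c=load('top')
    P=cloud(d,c); hsv=cv2.cvtColor(p,cv2.COLOR_RGB2HSV)
    G=onplane(np.stack(np.meshgrid(np.arange(512),np.arange(384)),-1).reshape(-1,2),0.,c).reshape(384,512,3)
    m=(p[...,0].astype(int)>p[...,2].astype(int)-12)&(P[...,1]>.17)&(G[...,1]<.52)&(P[...,0]>.33)&(P[...,0]<.56)&(P[...,2]<.035)
    n,l,s,ce=cv2.connectedComponentsWithStats(cv2.morphologyEx(m.astype(np.uint8),cv2.MORPH_CLOSE,np.ones((3,3))))
    for i in range(1,n):
        if s[i,4]>60:
            Q=P[(l==i)&m]; r=cv2.minAreaRect(np.float32(Q[:,:2])); print('tray',s[i,4],ce[i].round(),np.round(r[0],4),np.round(r[1],4),round(r[2],1),'zmax',np.nanmax(Q[:,2]).round(3))
    m=((P[...,2]>.04)&(P[...,2]<.075)&(P[...,1]>.2)&(P[...,0]<.58)).astype(np.uint8)
    n,l,s,ce=cv2.connectedComponentsWithStats(m)
    for k in range(1,n):
        if s[k,4]>30:
            Q=P[l==k]; r=cv2.minAreaRect(np.float32(Q[:,:2])); print('  relay in tray',np.round(r[0],4),np.round(r[1],4),round(r[2],1),'z',np.median(Q[:,2]).round(4))
    return p,P
if __name__=='__main__':
    import sys
    if len(sys.argv)>1:
        f=np.load('top0.npz'); tray(f['p'],f['d'])
    else: 
        st(); p,P=tray(); save(p,'t_last.png')
E
python3 tray.py a; python3 tray.py
```

```text
tray 2325 [136. 220.] [0.4518 0.3343] [0.1702 0.1344] 1.6 zmax 0.033
 t8.2 p [0.5209 0.0718 0.2012] yaw_y -0.017 z [ 0.003  0.    -1.   ] y_z 0.003 F [-1.3  0.5 -1. ] T [-0.08  0.12  0.02] w 0.0355 g 60.0
tray 1089 [140. 226.] [0.4308 0.3162] [0.1717 0.075 ] 2.2 zmax 0.031
tray 434 [167. 229.] [0.4313 0.2352] [0.1659 0.0284] 0.0 zmax 0.031
```

View pics/t_last.png

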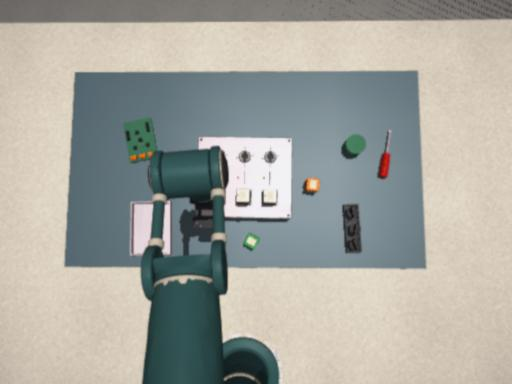

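The tray has been knocked aside. It now covers columns 130–171 and rows 202–255, with its centre at about (0.431, 0.287). I'll place relay 1 at (0.396, 0.320).

```bash

python3 -m pendant '[[0,0,0,-0.01,0.02,0,0.4],[0,0,0,-0.02,0.04,0,0.4],[0,0,0,-0.035,0.07,0,0.4],[0,0,0,-0.05,0.1,0,0.4],[0,0,0,-0.065,0.13,0,0.4],[0,0,0,-0.08,0.16,0,0.4],[0,0,0,-0.095,0.19,0,0.4],[0,0,0,-0.11,0.215,0,0.4],[0,0,0,-0.118,0.235,0,0.4],[0,0,0,-0.125,0.248,0,0.4],[0,0,0,-0.125,0.248,0,0.4],[0,0,0,-0.125,0.248,0,0.4]]' 60 >/dev/null; python3 st.py
python3 -m pendant '[[0,0,0,0,0,-0.02,0.4],[0,0,0,0,0,-0.045,0.4],[0,0,0,0,0,-0.07,0.4],[0,0,0,0,0,-0.095,0.4],[0,0,0,0,0,-0.115,0.4],[0,0,0,0,0,-0.13,0.4],[0,0,0,0,0,-0.14,0.4],[0,0,0,0,0,-0.145,0.4],[0,0,0,0,0,-0.145,0.4],[0,0,0,0,0,-0.145,0.4]]' 60 >/dev/null; python3 tray.py
```

```text
t9.3 p [0.394  0.3195 0.198 ] yaw_y -0.015 z [-0.002 -0.002 -1.   ] y_z -0.002 F [ 0.4  0.  -0. ] T [-0.07  0.05  0.04] w 0.0357 g 60.0
 t10.1 p [0.3957 0.3195 0.0548] yaw_y -0.018 z [ 0.  0. -1.] y_z 0.000 F [-0.5  0.2 -1. ] T [-0.09  0.08 -0.01] w 0.0355 g 60.0
tray 1792 [155. 228.] [0.4219 0.2868] [0.1818 0.1308] 2.5 zmax 0.035
  relay in tray [0.3934 0.3067] [0.0095 0.0498] 88.9 z 0.0539
```

```bash

python3 -m pendant '[[0,0,0,0,0,-0.003,0.4],[0,0,0,0,0,-0.006,0.4],[0,0,0,0,0,-0.008,0.4],[0,0,0,0,0,-0.009,0.4],[0,0,0,0,0,-0.009,0.4]]' 60 >/dev/null; python3 st.py
python3 -m pendant '[[0,0,0,0,0,-0.001,0.4],[0,0,0,0,0,-0.001,0.4],[0,0,0,0,0,-0.001,0.4]]' 60 >/dev/null; python3 st.py
python3 -m pendant '[[0,0,0,0,0,-0.001,0.4],[0,0,0,0,0,-0.001,0.4],[0,0,0,0,0,-0.001,0.4]]' 60 >/dev/null; python3 st.py
```

```text
t10.6 p [0.3969 0.3209 0.0512] yaw_y -0.016 z [ 0.002  0.001 -1.   ] y_z 0.002 F [-10.7 -10.3  36.9] T [-0.99  2.02  0.2 ] w 0.0353 g 60.0
 t10.8 p [0.3969 0.3211 0.0511] yaw_y -0.016 z [ 0.002  0.002 -1.   ] y_z 0.002 F [-12.1 -10.9  42.3] T [-1.05  2.34  0.27] w 0.0357 g 60.0
 t11.1 p [0.397  0.3216 0.051 ] yaw_y -0.016 z [ 0.002  0.003 -1.   ] y_z 0.002 F [-15.4 -11.1  49. ] T [-1.02  2.76  0.35] w 0.0354 g 60.0
```

```bash

python3 -m pendant '[[0,0,0,0,0,0.002,0.4],[0,0,0,0,0,0.005,0.4],[0,0,0,0,0,0.006,0.4],[0,0,0,0,0,0.006,0.4]]' 60 >/dev/null; 
python3 - <<'E'
from st import *
st()
a,d,c=load('scene'); w,dw,cw=load('wrist')
save(np.hstack([cv2.resize(a[80:170,225:345],(400,300),interpolation=cv2.INTER_CUBIC),cv2.resize(w,(400,300))]),'s2.png')
E
```

```text
t11.4 p [0.3967 0.3208 0.0517] yaw_y -0.017 z [ 0.003  0.002 -1.   ] y_z 0.003 F [-2.4 -1.9 13.5] T [-0.2   0.52  0.04] w 0.0356 g 60.0
```

View pics/s2.png

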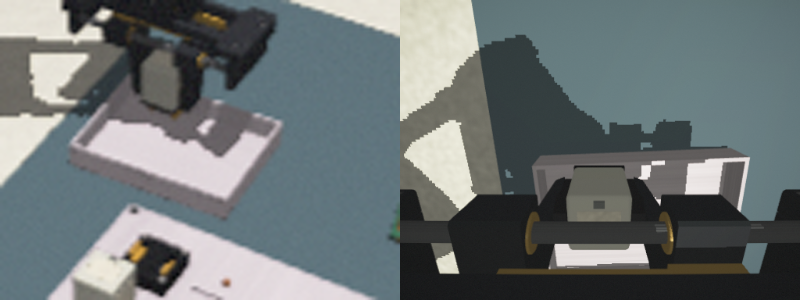

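```bash
python3 - <<'E'
from st import *
st(); p=robot.sense()['ee_pos']
w,d,c=load('wrist'); P=cloud(d,c)
m=(abs(P[...,0]-p[0])<.012)&(abs(P[...,1]-p[1])<.03)&(P[...,2]>.04)
Q=P[m]; print(m.sum()); h=np.histogram(Q[:,2]-p[2],bins=np.arange(-.01,.05,.002)); print(h[0],h[1][:-1].round(3))
m=(P[...,2]>.018)&(P[...,2]<.03)&(P[...,1]>.3)&(P[...,0]<.6)&(P[...,0]>.3); Q=P[m]; print(np.percentile(Q,[1,5,50,95,99],axis=0).round(4))
E
```

```text
t11.5 p [0.3967 0.3208 0.0517] yaw_y -0.017 z [ 0.003  0.002 -1.   ] y_z 0.003 F [-2.4 -2.5 13. ] T [-0.22  0.51  0.05] w 0.0356 g 60.0
10521
[  68   78   82   87   82   92  101  100  105  106  123  110  133  219
 1916  238    1    0    0    0    0    0    0    0    0    0    0    0
    0] [-0.01  -0.008 -0.006 -0.004 -0.002  0.     0.002  0.004  0.006  0.008
  0.01   0.012  0.014  0.016  0.018  0.02   0.022  0.024  0.026  0.028
  0.03   0.032  0.034  0.036  0.038  0.04   0.042  0.044  0.046]
[[0.3478 0.3026 0.0182]
 [0.3496 0.3101 0.0187]
 [0.4363 0.3398 0.0244]
 [0.5061 0.3431 0.0274]
 [0.5076 0.3436 0.0296]]
```

The relay hasn't slipped: the cover top is at TCP+19 mm. The cover's lower edge at y = 0.339 was resting on the tray's far wall (inner face about 0.340). I'll lift, move inward and lower again.

```bash

python3 -m pendant '[[0,0,0,0,0,0.006,0.4],[0,0,0,0,0,0.012,0.4],[0,0,0,0.003,-0.005,0.012,0.4],[0,0,0,0.006,-0.01,0.012,0.4],[0,0,0,0.006,-0.01,0.012,0.4],[0,0,0,0.006,-0.01,0.005,0.4],[0,0,0,0.006,-0.01,0,0.4],[0,0,0,0.006,-0.01,-0.002,0.4],[0,0,0,0.006,-0.01,-0.003,0.4],[0,0,0,0.006,-0.01,-0.003,0.4],[0,0,0,0.006,-0.01,-0.003,0.4]]' 60 >/dev/null; python3 st.py
python3 -m pendant '[[0,0,0,0,0,-0.001,0.4],[0,0,0,0,0,-0.002,0.4],[0,0,0,0,0,-0.002,0.4]]' 60 >/dev/null; python3 st.py
```

```text
t12.5 p [0.4011 0.3097 0.0462] yaw_y -0.017 z [-0. -0. -1.] y_z -0.000 F [-0.5  0.7 -0.4] T [-0.14  0.06 -0.05] w 0.0352 g 60.0
 t12.8 p [0.4013 0.3097 0.0445] yaw_y -0.017 z [ 0.  0. -1.] y_z 0.000 F [ 0.1 -0.3 -0. ] T [-0.03  0.1  -0.01] w 0.0355 g 60.0
```

```bash

python3 -m pendant '[[0,0,0,0,0,-0.0005,0.4],[0,0,0,0,0,-0.001,0.4],[0,0,0,0,0,-0.001,0.4]]' 60 >/dev/null; python3 st.py
python3 -m pendant '[[0,0,0,0,0,0,0.1],[0,0,0,0,0,0,0],[0,0,0,0,0,0,-0.05],[0,0,0,0,0,0,-0.05],[0,0,0,0,0,0,-0.05],[0,0,0,0,0,0.01,-0.05],[0,0,0,0,0,0.03,-0.05],[0,0,0,0,0,0.06,-0.05],[0,0,0,0,0,0.09,-0.05],[0,0,0,0.02,-0.03,0.12,-0.05],[0,0,0,0.04,-0.06,0.14,-0.2],[0,0,0,0.05,-0.09,0.15,-0.4]]' 5 >/dev/null; python3 tray.py
```

```text
t13.0 p [0.4014 0.3098 0.0439] yaw_y -0.017 z [ 0.  0. -1.] y_z 0.000 F [-1.2 -0.5  3.2] T [-0.19  0.24  0.05] w 0.0354 g 60.0
 t14.0 p [0.454  0.2202 0.1981] yaw_y -0.015 z [ 0.007  0.003 -1.   ] y_z 0.007 F [ 1.4 -0.   0.6] T [-0.08  0.04 -0.  ] w 0.0575 g 0.0
tray 755 [166. 231.] [0.4192 0.2549] [0.1795 0.0789] 1.6 zmax 0.03
```

```bash
cat > wr.py <<'E'
from st import *
st()
w,d,c=load('wrist'); P=cloud(d,c); m=((P[...,2]>.125)&(P[...,2]<.145)).astype(np.uint8)
n,l,s,ce=cv2.connectedComponentsWithStats(m)
for i in range(1,n):
    if s[i,4]>150:
        r=cv2.minAreaRect(np.float32(P[l==i][:,:2])); print(s[i,4],ce[i].round(),np.round(r[0],4),np.round(r[1],4),round(r[2],1))
E
python3 -m pendant '[[0,0,0,0.006,-0.02,0,-1],[0,0,0,0.013,-0.05,0,-1],[0,0,0,0.02,-0.08,0,-1],[0,0,0,0.03,-0.11,0,-1],[0,0,0,0.04,-0.14,0,-1],[0,0,0,0.05,-0.17,0,-1],[0,0,0,0.058,-0.2,0,-1],[0,0,0,0.0645,-0.2217,0.002,-1],[0,0,0,0.0645,-0.2217,0.002,-1],[0,0,0,0.0645,-0.2217,0.002,-1],[0,0,0,0.0645,-0.2217,0.002,-1]]' 5 >/dev/null; python3 wr.py; python3 tray.py
```

```text
t15.0 p [ 0.5154 -0.0015  0.1956] yaw_y -0.018 z [-0.     0.001 -1.   ] y_z -0.000 F [ 0.6 -0.  -0.1] T [-0.09  0.15  0.06] w 0.0880 g 0.0
2477 [259. 217.] [ 0.5181 -0.0023] [0.0356 0.036 ] 89.3
617 [259. 318.] [ 0.517  -0.0872] [0.0152 0.0358] 87.8
 t15.0 p [ 0.5153 -0.0011  0.1955] yaw_y -0.017 z [-0.001  0.001 -1.   ] y_z -0.001 F [-0.9  0.5 -0.1] T [-0.04  0.1  -0.05] w 0.0882 g 0.0
tray 2106 [152. 227.] [0.4283 0.2882] [0.1667 0.1325] 1.0 zmax 0.035
  relay in tray [0.4022 0.3117] [0.0325 0.0373] 0.2 z 0.0632
```

Relay 1 stands upright in the tray, top at z = 0.063. Next is relay 2, at (0.518, -0.002).

```bash

python3 -m pendant '[[0,0,0,0.003,-0.001,-0.02,-1],[0,0,0,0.003,-0.001,-0.04,-1],[0,0,0,0.003,-0.001,-0.06,-1],[0,0,0,0.003,-0.001,-0.073,-1],[0,0,0,0.003,-0.001,-0.0785,-1],[0,0,0,0.003,-0.001,-0.0785,-1],[0,0,0,0.003,-0.001,-0.0785,0],[0,0,0,0.003,-0.001,-0.0785,0],[0,0,0,0.003,-0.001,-0.0785,0.3],[0,0,0,0.003,-0.001,-0.0785,0.3],[0,0,0,0.003,-0.001,-0.0785,0.3],[0,0,0,0.003,-0.001,-0.0785,0.3]]' 5 >/dev/null; python3 st.py
python3 -m pendant '[[0,0,0,0,0,0,0.4],[0,0,0,0,0,0,0.4],[0,0,0,0,0,0,0.4]]' 5 >/dev/null; python3 st.py
```

```text
t16.1 p [ 0.5191 -0.0031  0.1175] yaw_y -0.017 z [ 0.001 -0.    -1.   ] y_z 0.001 F [ 0.2 -0.3 -0.4] T [-0.11  0.12  0.03] w 0.0506 g 0.0
 t16.3 p [ 0.5188 -0.0031  0.1171] yaw_y -0.017 z [ 0. -0. -1.] y_z 0.000 F [-0.   0.4  1.8] T [-0.08  0.15  0.06] w 0.0358 g 5.0
```

```bash

python3 -m pendant '[[0,0,0,0,0,0,0.4],[0,0,0,0,0,0,0.4],[0,0,0,0,0,0,0.4],[0,0,0,0,0,0,0.4],[0,0.03,0,0.0009,0,0.0003,0.4],[0,0.06,0,0.0018,0,0.0006,0.4],[0,0.09,0,0.0028,0,0.001,0.4],[0,0.12,0,0.0037,0,0.0013,0.4],[0,0.12,0,0.0037,0,0.0013,0.4],[0,0.12,0,0.0037,0,0.0013,0.4]]' 60 >/dev/null; python3 st.py
python3 -m pendant '[[0,-0.04,0,-0.0012,0,0.0004,0.4],[0,-0.08,0,-0.0025,0,0.0008,0.4],[0,-0.12,0,-0.0037,0,0.0012,0.4],[0,-0.16,0,-0.005,0,0.0017,0.4],[0,-0.2,0,-0.0062,0,0.0021,0.4],[0,-0.24,0,-0.0074,0,0.0025,0.4],[0,-0.24,0,-0.0074,0,0.0025,0.4],[0,-0.24,0,-0.0074,0,0.0025,0.4]]' 60 >/dev/null; python3 st.py
python3 -m pendant '[[0,0.04,0,0.0012,0,0.0003,0.4],[0,0.08,0,0.0025,0,0.0007,0.4],[0,0.12,0,0.0037,0,0.001,0.4],[0,0.16,0,0.005,0,0.0014,0.4],[0,0.2,0,0.0062,0,0.0017,0.4],[0,0.24,0,0.0074,0,0.002,0.4],[0,0.24,0,0.0074,0,0.002,0.4],[0,0.24,0,0.0074,0,0.002,0.4]]' 60 >/dev/null; python3 st.py
```

```text
t17.1 p [ 0.5224 -0.0031  0.1178] yaw_y -0.017 z [-0.12  -0.    -0.993] y_z -0.120 F [-1.2 -0.7 -0.8] T [-0.14 -0.34 -0.02] w 0.0356 g 60.0
 t17.8 p [ 0.5134 -0.003   0.12  ] yaw_y -0.017 z [ 0.118  0.    -0.993] y_z 0.118 F [-0.4  0.4 -3.7] T [-0.07  0.33  0.02] w 0.0359 g 60.0
 t18.5 p [ 0.5221 -0.0029  0.1205] yaw_y -0.017 z [-0.121  0.    -0.993] y_z -0.121 F [  4.1  -0.1 -18.2] T [-0.13 -1.33 -0.  ] w 0.0358 g 60.0
```

```bash

python3 -m pendant '[[0,-0.04,0,-0.0012,0,0.0004,0.4],[0,-0.08,0,-0.0025,0,0.0008,0.4],[0,-0.12,0,-0.0037,0,0.001,0.4],[0,-0.16,0,-0.005,0,0.0014,0.4],[0,-0.2,0,-0.0062,0,0.0017,0.4],[0,-0.24,0,-0.0074,0,0.002,0.4],[0,-0.24,0,-0.0074,0,0.002,0.4],[0,-0.24,0,-0.0074,0,0.002,0.4]]' 60 >/dev/null; python3 st.py
python3 -m pendant '[[0,0.04,0,0.0013,0,0.0003,0.4],[0,0.08,0,0.0027,0,0.0006,0.4],[0,0.12,0,0.004,0,0.0009,0.4],[0,0.16,0,0.0053,0,0.0012,0.4],[0,0.2,0,0.0067,0,0.0013,0.4],[0,0.24,0,0.008,0,0.0015,0.4],[0,0.24,0,0.008,0,0.0015,0.4],[0,0.24,0,0.008,0,0.0015,0.4]]' 60 >/dev/null; python3 st.py
python3 -m pendant '[[0,-0.04,0,-0.0012,0,0.0004,0.4],[0,-0.08,0,-0.0025,0,0.0008,0.4],[0,-0.12,0,-0.0037,0,0.0012,0.4],[0,-0.16,0,-0.005,0,0.0015,0.4],[0,-0.2,0,-0.0062,0,0.0018,0.4],[0,-0.24,0,-0.0074,0,0.002,0.4],[0,-0.24,0,-0.0074,0,0.002,0.4],[0,-0.24,0,-0.0074,0,0.002,0.4]]' 60 >/dev/null; python3 st.py
```

```text
t19.1 p [ 0.5148 -0.003   0.1263] yaw_y -0.017 z [ 0.121 -0.    -0.993] y_z 0.121 F [-0.8 -0.2  0.3] T [-0.02  0.4   0.04] w 0.0354 g 60.0
 t19.8 p [ 0.5251 -0.0031  0.1275] yaw_y -0.017 z [-0.116 -0.    -0.993] y_z -0.116 F [ 2.1 -0.2  1.3] T [-0.12 -0.34  0.01] w 0.0353 g 60.0
 t20.5 p [ 0.5147 -0.003   0.1285] yaw_y -0.017 z [ 0.119 -0.    -0.993] y_z 0.119 F [-0.4  0.5 -1. ] T [-0.06  0.09 -0.06] w 0.0358 g 60.0
```

```bash

python3 -m pendant '[[0,0.04,0,0.0012,0,0.001,0.4],[0,0.08,0,0.0025,0,0.002,0.4],[0,0.12,0,0.0045,0,0.004,0.4],[0,0.12,0,0.0045,0,0.008,0.4],[0,0.12,0,0.0045,0,0.02,0.4],[0,0.12,0,0.0045,0,0.04,0.4],[0,0.12,0,0.0045,0,0.06,0.4],[0,0.12,0,0.0045,0,0.072,0.4],[0,0.12,0,0.0045,0,0.072,0.4],[0,0.12,0,0.0045,0,0.072,0.4]]' 60 >/dev/null; python3 tray.py
python3 - <<'E'
from st import *
p=robot.sense()['ee_pos']; w,d,c=load('wrist'); P=cloud(d,c)
m=(abs(P[...,0]-p[0])<.012)&(abs(P[...,1]-p[1])<.014)&(P[...,2]-p[2]>.005); print('cover top rel tcp',np.median(P[m][:,2]-p[2]))
E
```

```text
t21.3 p [ 0.5206 -0.003   0.2014] yaw_y -0.017 z [ 0.003 -0.    -1.   ] y_z 0.003 F [-0.9  0.5 -1.4] T [-0.06  0.04 -0.06] w 0.0352 g 60.0
tray 2108 [152. 227.] [0.4284 0.288 ] [0.1665 0.1334] 0.7 zmax 0.035
  relay in tray [0.4025 0.3108] [0.0375 0.0325] 88.9 z 0.0632
cover top rel tcp 0.01902249302918338
```

```bash

python3 -m pendant '[[0,0,0,-0.01,0.02,0,0.4],[0,0,0,-0.02,0.04,0,0.4],[0,0,0,-0.035,0.07,0,0.4],[0,0,0,-0.05,0.1,0,0.4],[0,0,0,-0.065,0.13,0,0.4],[0,0,0,-0.08,0.16,0,0.4],[0,0,0,-0.095,0.19,0,0.4],[0,0,0,-0.105,0.22,0,0.4],[0,0,0,-0.115,0.245,0,0.4],[0,0,0,-0.1206,0.257,0,0.4],[0,0,0,-0.1206,0.257,0,0.4],[0,0,0,-0.1206,0.257,0,0.4]]' 60 >/dev/null; python3 st.py
python3 -m pendant '[[0,0,0,0,0,-0.02,0.4],[0,0,0,0,0,-0.045,0.4],[0,0,0,0,0,-0.07,0.4],[0,0,0,0,0,-0.095,0.4],[0,0,0,0,0,-0.115,0.4],[0,0,0,0,0,-0.13,0.4],[0,0,0,0,0,-0.14,0.4],[0,0,0,0,0,-0.145,0.4],[0,0,0,0,0,-0.148,0.4],[0,0,0,0,0,-0.148,0.4],[0,0,0,0,0,-0.148,0.4]]' 60 >/dev/null; python3 st.py
```

```text
t22.4 p [0.3985 0.2539 0.199 ] yaw_y -0.015 z [-0.002 -0.002 -1.   ] y_z -0.002 F [-0.  -0.2 -1.3] T [-0.09  0.09 -0.04] w 0.0355 g 60.0
 t23.3 p [0.4003 0.2541 0.053 ] yaw_y -0.017 z [ 0.001  0.001 -1.   ] y_z 0.001 F [ 0.3 -0.8 -0.9] T [-0.04  0.04 -0.04] w 0.0357 g 60.0
```

```bash

python3 -m pendant '[[0,0,0,0,0,-0.003,0.4],[0,0,0,0,0,-0.006,0.4],[0,0,0,0,0,-0.008,0.4],[0,0,0,0,0,-0.008,0.4],[0,0,0,0,0,-0.009,0.4],[0,0,0,0,0,-0.0095,0.4],[0,0,0,0,0,-0.0095,0.4]]' 60 >/dev/null; python3 st.py
python3 -m pendant '[[0,0,0,0,0,0,0.1],[0,0,0,0,0,0,0],[0,0,0,0,0,0,-0.02],[0,0,0,0,0,0,-0.02],[0,0,0,0,0,0,-0.02],[0,0,0,0,0,0.01,-0.02],[0,0,0,0,0,0.03,-0.02],[0,0,0,0,0,0.06,-0.02],[0,0,0,0,0,0.09,-0.05],[0,0,0,0.02,-0.03,0.12,-0.05],[0,0,0,0.04,-0.06,0.14,-0.2],[0,0,0,0.05,-0.09,0.155,-0.4]]' 5 >/dev/null; python3 st.py
python3 -m pendant '[[0,0,0,0.01,-0.035,0,-1],[0,0,0,0.02,-0.07,0,-1],[0,0,0,0.03,-0.1,0,-1],[0,0,0,0.04,-0.135,0,-1],[0,0,0,0.05,-0.17,0,-1],[0,0,0,0.055,-0.2,0,-1],[0,0,0,0.06,-0.225,0,-1],[0,0,0,0.065,-0.24,0,-1],[0,0,0,0.067,-0.24,0,-1],[0,0,0,0.067,-0.24,0,-1],[0,0,0,0.067,-0.24,0,-1]]' 5 >/dev/null; python3 wr.py; python3 tray.py
```

```text
t23.9 p [0.3996 0.2541 0.044 ] yaw_y -0.017 z [-0. -0. -1.] y_z -0.000 F [-3.7 -1.8 10.4] T [-0.44  0.69 -0.04] w 0.0355 g 60.0
 t24.9 p [0.4517 0.1641 0.2014] yaw_y -0.015 z [ 0.005  0.002 -1.   ] y_z 0.005 F [ 1.6  0.7 -0.6] T [-0.05  0.04  0.02] w 0.0575 g 0.0
 t25.8 p [ 0.5164 -0.0755  0.198 ] yaw_y -0.017 z [-0.     0.001 -1.   ] y_z -0.000 F [ 1.   0.4 -0. ] T [-0.04  0.1  -0.04] w 0.0886 g 0.0
2448 [256. 217.] [ 0.5169 -0.0773] [0.0356 0.0361] 89.2
 t25.9 p [ 0.5163 -0.0752  0.1979] yaw_y -0.016 z [-0.  0. -1.] y_z -0.000 F [ 0.2 -0.5 -0.3] T [-0.07  0.03 -0.04] w 0.0881 g 0.0
tray 1924 [151. 226.] [0.4286 0.288 ] [0.1673 0.131 ] 1.5 zmax 0.035
  relay in tray [0.4025 0.3108] [0.037  0.0326] 89.0 z 0.0636
  relay in tray [0.4011 0.2557] [0.0367 0.0351] 89.1 z 0.0633
```

Both relays stand upright in the tray. Relay 3 is at (0.517, -0.077).

```bash

python3 -m pendant '[[0,0,0,0.0005,-0.001,-0.02,-1],[0,0,0,0.0005,-0.001,-0.04,-1],[0,0,0,0.0005,-0.001,-0.06,-1],[0,0,0,0.0005,-0.001,-0.075,-1],[0,0,0,0.0005,-0.001,-0.081,-1],[0,0,0,0.0005,-0.001,-0.081,-1],[0,0,0,0.0005,-0.001,-0.081,0],[0,0,0,0.0005,-0.001,-0.081,0],[0,0,0,0.0005,-0.001,-0.081,0.3],[0,0,0,0.0005,-0.001,-0.081,0.3],[0,0,0,0.0005,-0.001,-0.081,0.3],[0,0,0,0.0005,-0.001,-0.081,0.3]]' 5 >/dev/null; python3 st.py
python3 -m pendant '[[0,0,0,0,0,0,0.4],[0,0,0,0,0,0,0.4],[0,0,0,0,0,0,0.4]]' 5 >/dev/null; python3 st.py
```

```text
t26.9 p [ 0.5174 -0.0771  0.1174] yaw_y -0.017 z [ 0.001 -0.    -1.   ] y_z 0.001 F [ 0.2  0.4 -0.5] T [-0.08  0.01 -0.02] w 0.0502 g 0.0
 t27.2 p [ 0.5171 -0.0771  0.1169] yaw_y -0.017 z [ 0. -0. -1.] y_z 0.000 F [0.3 0.1 0.4] T [-0.12  0.03 -0.01] w 0.0358 g 5.0
```

```bash

python3 -m pendant '[[0,0,0,0,0,0,0.4],[0,0,0,0,0,0,0.4],[0,0,0,0,0,0,0.4],[0,0,0,0,0,0,0.4],[0,0.03,0,0.0009,0,0.0003,0.4],[0,0.06,0,0.0018,0,0.0006,0.4],[0,0.09,0,0.0028,0,0.001,0.4],[0,0.12,0,0.0037,0,0.0013,0.4],[0,0.12,0,0.0037,0,0.0013,0.4],[0,0.12,0,0.0037,0,0.0013,0.4]]' 60 >/dev/null; python3 st.py
python3 -m pendant '[[0,-0.04,0,-0.0012,0,0.0004,0.4],[0,-0.08,0,-0.0025,0,0.0008,0.4],[0,-0.12,0,-0.0037,0,0.0012,0.4],[0,-0.16,0,-0.005,0,0.0017,0.4],[0,-0.2,0,-0.0062,0,0.0021,0.4],[0,-0.24,0,-0.0074,0,0.0025,0.4],[0,-0.24,0,-0.0074,0,0.0025,0.4],[0,-0.24,0,-0.0074,0,0.0025,0.4]]' 60 >/dev/null; python3 st.py
python3 -m pendant '[[0,0.04,0,0.0012,0,0.0003,0.4],[0,0.08,0,0.0025,0,0.0006,0.4],[0,0.12,0,0.0037,0,0.0009,0.4],[0,0.16,0,0.005,0,0.0012,0.4],[0,0.2,0,0.0062,0,0.0015,0.4],[0,0.24,0,0.0074,0,0.0018,0.4],[0,0.24,0,0.0074,0,0.0018,0.4],[0,0.24,0,0.0074,0,0.0018,0.4]]' 60 >/dev/null; python3 st.py
```

```text
t28.0 p [ 0.5211 -0.0771  0.1176] yaw_y -0.017 z [-0.119 -0.    -0.993] y_z -0.119 F [ 0.5 -0.7 -3.1] T [-0.17 -0.7   0.  ] w 0.0353 g 60.0
 t28.7 p [ 0.5121 -0.0769  0.1199] yaw_y -0.018 z [ 0.118  0.    -0.993] y_z 0.118 F [ 2.3  0.  -6.7] T [-0.1   0.01 -0.  ] w 0.0357 g 60.0
 t29.4 p [ 0.5213 -0.0768  0.1206] yaw_y -0.017 z [-0.119  0.    -0.993] y_z -0.119 F [  6.1   0.1 -17.5] T [-0.14 -1.68  0.  ] w 0.0356 g 60.0
```

```bash

python3 -m pendant '[[0,-0.04,0,-0.0012,0,0.0004,0.4],[0,-0.08,0,-0.0025,0,0.0008,0.4],[0,-0.12,0,-0.0037,0,0.001,0.4],[0,-0.16,0,-0.005,0,0.0014,0.4],[0,-0.2,0,-0.0062,0,0.0017,0.4],[0,-0.24,0,-0.0074,0,0.002,0.4],[0,-0.24,0,-0.0074,0,0.002,0.4],[0,-0.24,0,-0.0074,0,0.002,0.4]]' 60 >/dev/null; python3 st.py
python3 -m pendant '[[0,0.04,0,0.0013,0,0.0003,0.4],[0,0.08,0,0.0027,0,0.0006,0.4],[0,0.12,0,0.004,0,0.0009,0.4],[0,0.16,0,0.0053,0,0.0012,0.4],[0,0.2,0,0.0067,0,0.0013,0.4],[0,0.24,0,0.008,0,0.0015,0.4],[0,0.24,0,0.008,0,0.0015,0.4],[0,0.24,0,0.008,0,0.0015,0.4]]' 60 >/dev/null; python3 st.py
python3 -m pendant '[[0,-0.04,0,-0.0012,0,0.0004,0.4],[0,-0.08,0,-0.0025,0,0.0008,0.4],[0,-0.12,0,-0.0037,0,0.0012,0.4],[0,-0.16,0,-0.005,0,0.0015,0.4],[0,-0.2,0,-0.0062,0,0.0018,0.4],[0,-0.24,0,-0.0074,0,0.002,0.4],[0,-0.24,0,-0.0074,0,0.002,0.4],[0,-0.24,0,-0.0074,0,0.002,0.4]]' 60 >/dev/null; python3 st.py
```

```text
t30.0 p [ 0.5118 -0.0767  0.1236] yaw_y -0.018 z [ 0.118  0.    -0.993] y_z 0.118 F [  3.7  -0.7 -14. ] T [-0.07 -0.42  0.02] w 0.0356 g 60.0
 t30.7 p [ 0.522  -0.0771  0.1269] yaw_y -0.017 z [-0.119 -0.    -0.993] y_z -0.118 F [-0.6  0.1 -1. ] T [-0.09 -0.03 -0.04] w 0.0353 g 60.0
 t31.4 p [ 0.5132 -0.0771  0.1287] yaw_y -0.018 z [ 0.12  -0.    -0.993] y_z 0.120 F [-0.6 -0.2 -1.2] T [-0.1   0.13 -0.02] w 0.0356 g 60.0
```

```bash

python3 -m pendant '[[0,0.04,0,0.0012,0,0.001,0.4],[0,0.08,0,0.0025,0,0.002,0.4],[0,0.12,0,0.0045,0,0.004,0.4],[0,0.12,0,0.0045,0,0.008,0.4],[0,0.12,0,0.0045,0,0.02,0.4],[0,0.12,0,0.0045,0,0.04,0.4],[0,0.12,0,0.0045,0,0.06,0.4],[0,0.12,0,0.0045,0,0.072,0.4],[0,0.12,0,0.0045,0,0.072,0.4],[0,0.12,0,0.0045,0,0.072,0.4]]' 60 >/dev/null; python3 tray.py
python3 -m pendant '[[0,0,0.08,-0.003,0.02,0,0.4],[0,0,0.18,-0.006,0.04,0,0.4],[0,0,0.28,-0.01,0.07,0,0.4],[0,0,0.38,-0.015,0.1,0,0.4],[0,0,0.48,-0.02,0.13,0,0.4],[0,0,0.58,-0.025,0.16,0,0.4],[0,0,0.68,-0.03,0.19,0,0.4],[0,0,0.78,-0.035,0.22,0,0.4],[0,0,0.88,-0.04,0.25,0,0.4],[0,0,0.96,-0.045,0.27,0,0.4],[0,0,1.02,-0.048,0.285,0,0.4],[0,0,1.02,-0.048,0.285,0,0.4]]' 60 >/dev/null; python3 st.py
python3 -m pendant '[[0,0,0.08,-0.001,0.02,0,0.4],[0,0,0.16,-0.002,0.04,0,0.4],[0,0,0.26,-0.003,0.055,0,0.4],[0,0,0.36,-0.004,0.065,0,0.4],[0,0,0.46,-0.005,0.075,0,0.4],[0,0,0.55,-0.005,0.075,0,0.4],[0,0,0.56,-0.005,0.075,0,0.4],[0,0,0.56,-0.005,0.075,0,0.4]]' 60 >/dev/null; python3 tray.py
```

```text
t32.2 p [ 0.5188 -0.0771  0.201 ] yaw_y -0.017 z [ 0.003 -0.    -1.   ] y_z 0.003 F [-0.4 -0.5 -1.5] T [-0.06  0.09 -0.03] w 0.0358 g 60.0
tray 1920 [151. 226.] [0.4286 0.2883] [0.1671 0.1319] 1.5 zmax 0.033
  relay in tray [0.4026 0.3107] [0.037  0.0325] 89.1 z 0.0636
  relay in tray [0.4011 0.2556] [0.0366 0.0351] 89.0 z 0.0634
 t33.2 p [0.4687 0.21   0.1982] yaw_y 1.008 z [-0.003 -0.    -1.   ] y_z -0.002 F [ 0.3 -0.2 -0.8] T [-0.04 -0.03  0.03] w 0.0351 g 60.0
 t33.9 p [0.465  0.2821 0.1987] yaw_y 1.560 z [-0.002 -0.001 -1.   ] y_z -0.001 F [ 0.6 -0.5 -1.8] T [-0.02  0.01  0.04] w 0.0355 g 60.0
tray 1347 [152. 236.] [0.4237 0.2989] [0.1812 0.1554] 0.3 zmax 0.035
tray 138 [116. 236.] [0.3894 0.4006] [0.0389 0.0919] 84.9 zmax 0.007
  relay in tray [0.4023 0.3113] [0.0325 0.0381] 0.2 z 0.0632
  relay in tray [0.4012 0.2555] [0.0363 0.0349] 89.5 z 0.063
```

```bash

python3 -m pendant '[[0,0,0,0,0,-0.02,0.4],[0,0,0,0,0,-0.045,0.4],[0,0,0,0,0,-0.07,0.4],[0,0,0,0,0,-0.095,0.4],[0,0,0,0,0,-0.115,0.4],[0,0,0,0,0,-0.13,0.4],[0,0,0,0,0,-0.14,0.4],[0,0,0,0,0,-0.145,0.4],[0,0,0,0,0,-0.148,0.4],[0,0,0,0,0,-0.148,0.4],[0,0,0,0,0,-0.148,0.4]]' 60 >/dev/null; python3 st.py
python3 -m pendant '[[0,0,0,0,0,-0.003,0.4],[0,0,0,0,0,-0.006,0.4],[0,0,0,0,0,-0.007,0.4],[0,0,0,0,0,-0.007,0.4]]' 60 >/dev/null; python3 st.py
```

```text
t34.9 p [0.4662 0.2833 0.0528] yaw_y 1.562 z [ 0.001  0.001 -1.   ] y_z 0.001 F [ 0.2 -0.2 -0.6] T [-0.04  0.04  0.01] w 0.0359 g 60.0
 t35.2 p [0.4653 0.2829 0.0448] yaw_y 1.563 z [-0. -0. -1.] y_z -0.000 F [-0.1  0.3 -1.3] T [0.05 0.03 0.01] w 0.0357 g 60.0
```

```bash

python3 -m pendant '[[0,0,0,0,0,-0.001,0.4],[0,0,0,0,0,-0.0015,0.4],[0,0,0,0,0,-0.0015,0.4]]' 60 >/dev/null; python3 st.py
python3 -m pendant '[[0,0,0,0,0,0,0.1],[0,0,0,0,0,0,0],[0,0,0,0,0,0,-0.05],[0,0,0,0,0,0,-0.05],[0,0,0,0,0,0,-0.05],[0,0,0,0,0,0.01,-0.05],[0,0,0,0,0,0.03,-0.05],[0,0,0,0,0,0.06,-0.05],[0,0,0,0,0,0.09,-0.05],[0,0,0,0,-0.03,0.12,-0.05],[0,0,0,0,-0.06,0.14,0],[0,0,0,0,-0.09,0.155,0]]' 5 >/dev/null; python3 st.py
python3 -m pendant '[[0,0,0.02,0,-0.04,0,0.2],[0,0,0.04,0,-0.08,0,0.2],[0,0,0.06,0,-0.12,0,0.2],[0,0,0.08,0,-0.16,0,0.2],[0,0,0.1,0,-0.2,0,0.2],[0,0,0.12,0,-0.24,0,0.2],[0,0,0.14,-0.005,-0.28,0,0.2],[0,0,0.16,-0.005,-0.32,0,0.2],[0,0,0.18,-0.005,-0.36,0,0.2],[0,0,0.2,-0.005,-0.4,0,0.2],[0,0,0.22,-0.005,-0.43,0,0.2],[0,0,0.23,-0.005,-0.45,0,0.2]]' 5 >/dev/null; python3 tray.py
```

```text
t35.5 p [0.4656 0.2831 0.0439] yaw_y 1.563 z [ 0.  0. -1.] y_z 0.000 F [-0.7  0.4  3. ] T [-0.08  0.25  0.01] w 0.0357 g 60.0
 t36.5 p [0.4665 0.1928 0.2021] yaw_y 1.565 z [ 0.004  0.001 -1.   ] y_z 0.001 F [ 0.6 -0.7  0.1] T [ 0.02 -0.03  0.01] w 0.0438 g 0.0
 t37.5 p [ 0.4602 -0.2602  0.1994] yaw_y 1.792 z [ 0.001 -0.001 -1.   ] y_z -0.002 F [ 1.1 -0.1  0.6] T [0.04 0.01 0.04] w 0.0347 g 0.0
tray 1753 [151. 227.] [0.4282 0.2882] [0.1663 0.1334] 0.6 zmax 0.035
  relay in tray [0.4669 0.2823] [0.0334 0.0355] 1.8 z 0.0635
  relay in tray [0.4025 0.3109] [0.0362 0.0324] 89.3 z 0.0633
  relay in tray [0.4012 0.2558] [0.037  0.0349] 89.8 z 0.0633
```

```bash
cat > car.py <<'E'
from st import *
def car(n):
    p,d,c=load(n); P=cloud(d,c); m=((P[...,2]>.058)&(P[...,2]<.072)&(P[...,1]<-.28)&(P[...,1]>-.37)&(P[...,0]<.53)&(P[...,0]>.35)).astype(np.uint8)
    k,l,s,ce=cv2.connectedComponentsWithStats(m)
    for i in range(1,k):
        if s[i,4]>25:
            Q=P[l==i]; r=cv2.minAreaRect(np.float32(Q[:,:2])); a=r[2]+(90 if r[1][1]>r[1][0] else 0); a=(a+90)%180-90
            print(n,s[i,4],ce[i].round(),np.round(r[0],4),np.round(r[1],4),'wing deg %.1f'%a,'tool yaw %.3f'%np.radians(a+90),'z',np.median(Q[:,2]).round(4))
    return p,d,c,P
if __name__=='__main__':
    st(); p,*_=car('wrist'); save(p,'w_car.png'); p,*_=car('top'); save(cv2.resize(p[195:260,330:375],None,fx=6,fy=6),'t_car.png')
E
python3 car.py
```

```text
t37.5 p [ 0.4605 -0.2625  0.1996] yaw_y 1.791 z [ 0.002 -0.004 -1.   ] y_z -0.004 F [ 0.7 -2.7  0.4] T [-0.07 -0.05 -0.  ] w 0.0353 g 0.0
wrist 476 [202.  91.] [ 0.3831 -0.3284] [0.0322 0.0107] wing deg 19.3 tool yaw 1.907 z 0.0649
wrist 418 [193. 140.] [ 0.4273 -0.33  ] [0.0111 0.0319] wing deg -11.7 tool yaw 1.366 z 0.0649
wrist 369 [191. 191.] [ 0.4763 -0.3236] [0.0314 0.0106] wing deg 13.1 tool yaw 1.800 z 0.0648
top 46 [356. 244.] [ 0.3848 -0.3259] [0.0316 0.0108] wing deg 20.1 tool yaw 1.922 z 0.0642
```

View pics/w_car.png

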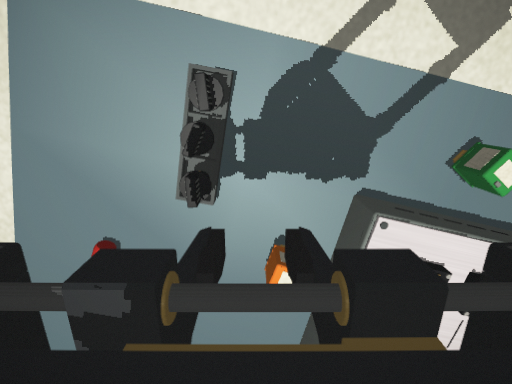

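The wrist view shows the divided box with three carriers: (202,91), (193,140) and (191,191). I'll move over the one at (191,191), x = 0.477.

```bash

python3 -m pendant '[[0,0,0.008,0.004,-0.015,-0.01,0.2],[0,0,0.008,0.008,-0.03,-0.02,0.2],[0,0,0.008,0.012,-0.045,-0.03,0.2],[0,0,0.008,0.0155,-0.058,-0.04,0.2],[0,0,0.008,0.0155,-0.058,-0.04,0.2],[0,0,0.008,0.0155,-0.058,-0.04,0.2],[0,0,0.008,0.0155,-0.058,-0.04,0.2]]' 10 >/dev/null; python3 - <<'E'
from car import *
st(); car('wrist'); car('top')
E
```

```text
t38.2 p [ 0.476  -0.3137  0.1588] yaw_y 1.802 z [-0.     0.001 -1.   ] y_z 0.001 F [-0.1 -0.1  0.1] T [ 0.06 -0.03 -0.01] w 0.0353 g 0.0
wrist 657 [264.  82.] [ 0.3832 -0.3284] [0.0323 0.0106] wing deg 17.6 tool yaw 1.878 z 0.065
wrist 544 [249. 141.] [ 0.4274 -0.3299] [0.0108 0.0322] wing deg -12.1 tool yaw 1.360 z 0.065
wrist 477 [243. 201.] [ 0.4766 -0.3236] [0.0324 0.0101] wing deg 12.9 tool yaw 1.796 z 0.0649
```

```bash

python3 -m pendant '[[0,0,-0.005,0.0006,-0.0095,-0.015,0.2],[0,0,-0.005,0.0006,-0.0095,-0.03,0.2],[0,0,-0.005,0.0006,-0.0095,-0.045,0.2],[0,0,-0.005,0.0006,-0.0095,-0.06,0.2],[0,0,-0.005,0.0006,-0.0095,-0.075,0.2],[0,0,-0.005,0.0006,-0.0095,-0.083,0.2],[0,0,-0.005,0.0006,-0.0095,-0.086,0.2],[0,0,-0.005,0.0006,-0.0095,-0.086,0.2],[0,0,-0.005,0.0006,-0.0095,-0.086,0.2]]' 5 >/dev/null; python3 st.py
python3 -m pendant '[[0,0,0,0,0,0,0.5],[0,0,0,0,0,0,0.7],[0,0,0,0,0,0,0.9],[0,0,0,0,0,0,0.9],[0,0,0,0,0,0,0.9],[0,0,0,0,0,0,0.9]]' 5 >/dev/null; python3 st.py
```

```text
t39.0 p [ 0.4771 -0.3247  0.0733] yaw_y 1.796 z [ 0.001 -0.001 -1.   ] y_z -0.001 F [ 0.2 -0.3 -0.8] T [0.04 0.   0.02] w 0.0351 g 0.0
 t39.5 p [ 0.4769 -0.3248  0.0729] yaw_y 1.796 z [ 0.001 -0.001 -1.   ] y_z -0.001 F [-0.  -0.3  1.8] T [ 0.04  0.04 -0.01] w 0.0099 g 5.0
```

```bash

python3 -m pendant '[[0,0,0,0,0,0,0.9],[0,0,0,0,0,0,0.9],[0,0,0,0,0,0,0.9],[0,0,0,0,0,0.01,0.9],[0,0,0,0,0,0.03,0.9],[0,0,0,0,0,0.06,0.9],[0,0,0,0,0,0.09,0.9],[0,0,0,0,0,0.12,0.9],[0,0,0,0.02,0.03,0.125,0.9],[0,0,0,0.05,0.06,0.125,0.9],[0,0,0,0.07,0.085,0.125,0.9],[0,0,0,0.07,0.085,0.125,0.9]]' 50 >/dev/null; python3 st.py
python3 -m pendant '[[0,0,-0.03,0.03,0.025,0,0.9],[0,0,-0.06,0.06,0.055,0,0.9],[0,0,-0.1,0.09,0.085,0,0.9],[0,0,-0.14,0.12,0.115,0,0.9],[0,0,-0.18,0.145,0.145,0,0.9],[0,0,-0.21,0.165,0.17,0,0.9],[0,0,-0.235,0.175,0.19,0,0.9],[0,0,-0.241,0.175,0.2,0,0.9],[0,0,-0.241,0.175,0.2,0,0.9],[0,0,-0.241,0.175,0.2,0,0.9]]' 50 >/dev/null
cat > hol.py <<'E'
from st import *
def hol(p,d,c,n):
    P=cloud(d,c); m=((P[...,2]>.0745)&(P[...,2]<.084)&(P[...,0]>.60)&(P[...,0]<.68)&(abs(P[...,1])<.12)).astype(np.uint8)
    k,l,s,ce=cv2.connectedComponentsWithStats(cv2.morphologyEx(m,cv2.MORPH_CLOSE,np.ones((3,3))))
    for i in range(1,k):
        if s[i,4]>25:
            Q=P[(l==i)&(m>0)]; cc,r=cv2.minEnclosingCircle(np.float32(Q[:,:2])); print(n,s[i,4],ce[i].round(),'circ',np.round(cc,4),round(r,4),'mid',((np.percentile(Q,2,axis=0)+np.percentile(Q,98,axis=0))/2).round(4),'z',np.median(Q[:,2]).round(4))
if __name__=='__main__':
    f=np.load('top0.npz'); hol(f['p'],f['d'],get_calibration('top'),'top')
    st(); p,d,c=load('wrist'); hol(p,d,c,'wrist'); save(p,'w_hol.png')
E
python3 hol.py
```

```text
t40.5 p [ 0.5495 -0.2355  0.1982] yaw_y 1.799 z [ 0.002  0.002 -1.   ] y_z 0.001 F [-0.6 -0.3 -0.6] T [ 0.08 -0.01  0.05] w 0.0096 g 50.0
top 83 [219. 155.] circ [0.6401 0.0742] 0.0215 mid [0.6399 0.0719 0.0785] z 0.0774
top 91 [270. 156.] circ [ 0.6371 -0.0836] 0.0232 mid [ 0.6385 -0.0784  0.0787] z 0.077
top 85 [244. 156.] circ [ 0.6398 -0.0038] 0.0197 mid [ 0.6389 -0.0023  0.0782] z 0.0772
 t41.4 p [ 0.7205 -0.0399  0.1969] yaw_y 1.556 z [-0.002 -0.001 -1.   ] y_z -0.001 F [-0.8 -0.  -0.6] T [ 0.03  0.04 -0.03] w 0.0091 g 50.0
wrist 958 [207. 100.] circ [ 0.6373 -0.0797] 0.0193 mid [ 0.6374 -0.0795  0.077 ] z 0.0776
wrist 966 [296. 100.] circ [ 0.6385 -0.0043] 0.0191 mid [ 0.6386 -0.0046  0.0771] z 0.0777
wrist 1014 [384. 100.] circ [0.6395 0.07  ] 0.0193 mid [0.6394 0.0696 0.077 ] z 0.0776
```

View pics/w_hol.png

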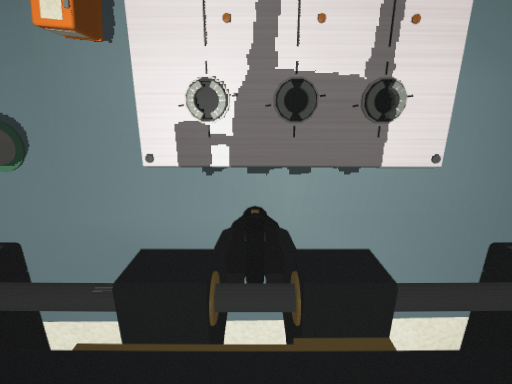

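The wrist view shows all three holders at (207,100), (296,100) and (384,100), empty, with their slots along x. I'll insert the first carrier in holder 3.

```bash

python3 -m pendant '[[0,0,0,-0.02,-0.01,0,0.9],[0,0,0,-0.045,-0.02,0,0.9],[0,0,0,-0.07,-0.03,0,0.9],[0,0,0,-0.0835,-0.0386,0,0.9],[0,0,0,-0.0835,-0.0386,-0.01,0.9],[0,0,0,-0.0835,-0.0386,-0.02,0.9],[0,0,0,-0.0835,-0.0386,-0.03,0.9],[0,0,0,-0.0835,-0.0386,-0.038,0.9],[0,0,0,-0.0835,-0.0386,-0.043,0.9],[0,0,0,-0.0835,-0.0386,-0.045,0.9],[0,0,0,-0.0835,-0.0386,-0.045,0.9]]' 50 >/dev/null; python3 st.py
python3 -m pendant '[[0,0,0,0,0,-0.002,0.9],[0,0,0,0,0,-0.005,0.9],[0,0,0,0,0,-0.008,0.9],[0,0,0,0,0,-0.008,0.9]]' 50 >/dev/null; python3 st.py
```

```text
t42.3 p [ 0.6379 -0.0777  0.151 ] yaw_y 1.556 z [-0.002  0.    -1.   ] y_z 0.000 F [ 0.8 -0.6 -0.5] T [ 0.02 -0.02  0.03] w 0.0096 g 50.0
 t42.7 p [ 0.6378 -0.078   0.1439] yaw_y 1.555 z [-0.001  0.    -1.   ] y_z 0.000 F [-0.4  0.2  0.6] T [ 0.   -0.    0.01] w 0.0094 g 50.0
```

Foot 3 mm below the mouth with no force. I'll go deeper in steps.

```bash

python3 -m pendant '[[0,0,0,0,0,-0.003,0.9],[0,0,0,0,0,-0.006,0.9],[0,0,0,0,0,-0.006,0.9]]' 50 >/dev/null; python3 st.py
python3 -m pendant '[[0,0,0,0,0,-0.003,0.9],[0,0,0,0,0,-0.006,0.9],[0,0,0,0,0,-0.006,0.9]]' 50 >/dev/null; python3 st.py
python3 -m pendant '[[0,0,0,0,0,-0.002,0.9],[0,0,0,0,0,-0.004,0.9],[0,0,0,0,0,-0.005,0.9],[0,0,0,0,0,-0.005,0.9]]' 50 >/dev/null; python3 st.py
```

```text
t42.9 p [ 0.6376 -0.0783  0.1378] yaw_y 1.555 z [-0.001 -0.    -1.   ] y_z -0.000 F [-0.2 -0.7 -1.5] T [-0.21  0.04  0.03] w 0.0097 g 50.1
 t43.2 p [ 0.6377 -0.0782  0.1316] yaw_y 1.555 z [-0.001 -0.    -1.   ] y_z -0.000 F [-0.4 -1.2 -1.4] T [-0.36  0.06 -0.03] w 0.0094 g 50.1
 t43.5 p [ 0.6378 -0.0783  0.1271] yaw_y 1.555 z [-0. -0. -1.] y_z -0.000 F [-1.1 -2.7 -1.2] T [-0.51  0.3  -0.05] w 0.0098 g 50.1
```

```bash

python3 -m pendant '[[0,0,0,0,-0.001,0,0.9],[0,0,0,0,-0.001,-0.002,0.9],[0,0,0,0,-0.001,-0.004,0.9],[0,0,0,0,-0.001,-0.006,0.9],[0,0,0,0,-0.001,-0.006,0.9]]' 50 >/dev/null; python3 st.py
python3 -m pendant '[[0,0,0,0,0,-0.002,0.9],[0,0,0,0,0,-0.004,0.9],[0,0,0,0,0,-0.006,0.9],[0,0,0,0,0,-0.006,0.9]]' 50 >/dev/null; python3 st.py
python3 -m pendant '[[0,0,0,0,0,-0.001,0.9],[0,0,0,0,0,-0.002,0.9],[0,0,0,0,0,-0.003,0.9],[0,0,0,0,0,-0.003,0.9]]' 50 >/dev/null; python3 st.py
```

```text
t43.9 p [ 0.6384 -0.079   0.1215] yaw_y 1.555 z [ 0.001  0.    -1.   ] y_z 0.000 F [-0.4 -0.7  2.7] T [-0.17  0.16  0.  ] w 0.0097 g 50.1
 t44.2 p [ 0.6384 -0.079   0.1164] yaw_y 1.555 z [ 0.001  0.    -1.   ] y_z 0.000 F [-2.7  0.2  6. ] T [-0.09  0.51 -0.05] w 0.0095 g 50.1
 t44.6 p [ 0.6385 -0.0791  0.1144] yaw_y 1.555 z [ 0.001 -0.    -1.   ] y_z 0.000 F [-4.7 -0.4 10.2] T [0.02 0.84 0.04] w 0.0096 g 50.1
```

```bash

python3 -m pendant '[[0,0,0,-0.001,0,-0.001,0.9],[0,0,0,-0.001,0,-0.002,0.9],[0,0,0,-0.001,0,-0.0025,0.9],[0,0,0,-0.001,0,-0.0025,0.9]]' 50 >/dev/null; python3 st.py
python3 -m pendant '[[0,0,0,0,0,-0.001,0.9],[0,0,0,0,0,-0.001,0.9]]' 50 >/dev/null; python3 st.py
```

```text
t44.9 p [ 0.6383 -0.079   0.1127] yaw_y 1.555 z [ 0.003 -0.    -1.   ] y_z -0.000 F [-3.1 -0.2 12.9] T [ 0.13  0.68 -0.02] w 0.0097 g 50.2
 t45.1 p [ 0.6383 -0.0791  0.1118] yaw_y 1.555 z [ 0.003 -0.    -1.   ] y_z -0.000 F [-4.7  0.8 14.1] T [ 0.07  0.79 -0.  ] w 0.0098 g 50.2
```

```bash

python3 -m pendant '[[0,0,0,0,0,-0.0008,0.9],[0,0,0,0,0,-0.0008,0.9]]' 50 >/dev/null; python3 st.py
python3 -m pendant '[[0,0,-0.05,0,0,0,0.9],[0,0,-0.1,0,0,0,0.9],[0,0,-0.15,0,0,0,0.9],[0,0,-0.2,0,0,0,0.9],[0,0,-0.25,0,0,0,0.9],[0,0,-0.3,0,0,0,0.9],[0,0,-0.3,0,0,0,0.9]]' 50 >/dev/null; python3 st.py
```

```text
t45.2 p [ 0.6383 -0.0791  0.1112] yaw_y 1.555 z [ 0.003 -0.    -1.   ] y_z -0.000 F [-5.2 -0.4 14.2] T [ 0.03  0.82 -0.02] w 0.0095 g 50.2
 t45.8 p [ 0.6382 -0.0787  0.111 ] yaw_y 1.253 z [ 0.003  0.    -1.   ] y_z 0.001 F [-3.7  0.5 13.5] T [ 0.18  0.82 -0.03] w 0.0095 g 50.2
```

```bash

python3 -m pendant '[[0,0,-0.1,0,0,0,0.9],[0,0,-0.2,0,0,0,0.9],[0,0,-0.3,0,0,0,0.9],[0,0,-0.4,0,0,0,0.9],[0,0,-0.5,0,0,0,0.9],[0,0,-0.6,0,0,0,0.9],[0,0,-0.7,0,0,0,0.9],[0,0,-0.8,0,0,0,0.9],[0,0,-0.9,0,0,0,0.9],[0,0,-0.98,0,0,0,0.9],[0,0,-1.03,0,0,0,0.9],[0,0,-1.03,0,0,0,0.9]]' 50 >/dev/null; python3 st.py
python3 -m pendant '[[0,0,-0.03,0,0,0,0.9],[0,0,-0.06,0,0,0,0.9],[0,0,-0.09,0,0,0,0.9],[0,0,-0.09,0,0,0,0.9]]' 50 >/dev/null; python3 st.py
```

```text
t46.8 p [ 0.6386 -0.0785  0.1109] yaw_y 0.223 z [ 0.003  0.001 -1.   ] y_z 0.004 F [-3.2  1.8 12.3] T [ 0.25  0.67 -0.03] w 0.0098 g 50.2
 t47.2 p [ 0.6385 -0.0785  0.111 ] yaw_y 0.134 z [ 0.003  0.001 -1.   ] y_z 0.003 F [-2.9  1.6 12.8] T [0.24 0.72 0.03] w 0.0098 g 50.2
```

```bash

python3 -m pendant '[[0,0,-0.03,0,0,0,0.9],[0,0,-0.06,0,0,0,0.9],[0,0,-0.06,0,0,0,0.9]]' 50 >/dev/null; python3 st.py
python3 -m pendant '[[0,0,-0.03,0,0,0,0.9],[0,0,-0.05,0,0,0,0.9],[0,0,-0.05,0,0,0,0.9]]' 50 >/dev/null; python3 st.py
```

```text
t47.4 p [ 0.6383 -0.0788  0.1109] yaw_y 0.074 z [ 0.003  0.    -1.   ] y_z 0.003 F [-4.2  1.3 12.8] T [0.02 0.76 0.08] w 0.0095 g 50.2
 t47.7 p [ 0.6382 -0.079   0.111 ] yaw_y 0.025 z [ 0.003 -0.    -1.   ] y_z 0.003 F [-4.1 -0.4 12.6] T [-0.03  0.74  0.17] w 0.0094 g 50.2
```

```bash

python3 -m pendant '[[0,0,0,0,0,0.001,0.9],[0,0,0,0,0,0.003,0.9],[0,0,0,0,0,0.005,0.9],[0,0,0,0,0,0.005,0.9]]' 50 >/dev/null; python3 st.py
python3 -m pendant '[[0,0,0,0,0,0.0015,0.9],[0,0,0,0,0,0.0015,0.9],[0,0,0,0,0,0.0015,0.9]]' 50 >/dev/null; python3 st.py
python3 -m pendant '[[0,0,0.05,0,0,0,0.9],[0,0,0.05,0,0,0,0.9]]' 50 >/dev/null; python3 st.py
```

```text
t48.0 p [ 0.638  -0.0792  0.114 ] yaw_y 0.025 z [ 0.002 -0.    -1.   ] y_z 0.002 F [ 0.5 -1.3  5.9] T [-0.1   0.03  0.1 ] w 0.0098 g 50.1
 t48.2 p [ 0.6378 -0.0792  0.115 ] yaw_y 0.025 z [ 0.002 -0.    -1.   ] y_z 0.002 F [ 2.4 -0.7  2.7] T [-0.21 -0.42  0.07] w 0.0094 g 50.1
 t48.4 p [ 0.6377 -0.0792  0.115 ] yaw_y 0.076 z [ 0.001 -0.    -1.   ] y_z 0.001 F [ 2.  -1.4  3.4] T [-0.26 -0.35  0.05] w 0.0099 g 50.1
```

```bash

python3 -m pendant '[[0,0,0,0,0,0.0015,0.9],[0,0,0,0,0,0.0015,0.9]]' 50 >/dev/null; python3 st.py
python3 -m pendant '[[0,0,0.05,0,0,0,0.9],[0,0,0.05,0,0,0,0.9]]' 50 >/dev/null; python3 st.py
```

```text
t48.6 p [ 0.6375 -0.0792  0.1152] yaw_y 0.074 z [ 0.001 -0.    -1.   ] y_z 0.001 F [ 5.6 -0.8 -3.1] T [-0.28 -0.99  0.11] w 0.0097 g 50.1
 t48.8 p [ 0.6373 -0.0791  0.1152] yaw_y 0.125 z [ 0.001  0.    -1.   ] y_z 0.001 F [ 5.3 -1.4 -3.9] T [-0.27 -0.9  -0.05] w 0.0095 g 50.1
```

Locked: it resists upward pull at 32 mm depth and resists turning back. I'll release it and fetch the next carrier.

```bash

python3 -m pendant '[[0,0,0,0,0,-0.001,0.8],[0,0,0,0,0,-0.001,0.6],[0,0,0,0,0,-0.001,0.4],[0,0,0,0,0,-0.001,0.3],[0,0,0,0,0,0.01,0.3],[0,0,0,0,0,0.03,0.3],[0,0,0,0,0,0.06,0.3],[0,0,0.08,0,0,0.09,0.3],[0,0,0.16,-0.02,-0.02,0.09,0.3],[0,0,0.26,-0.045,-0.05,0.09,0.3],[0,0,0.36,-0.07,-0.08,0.09,0.3],[0,0,0.46,-0.09,-0.11,0.09,0.3]]' 10 >/dev/null; python3 st.py
python3 -m pendant '[[0,0,0.1,-0.02,-0.02,0,0.3],[0,0,0.2,-0.04,-0.04,0,0.3],[0,0,0.3,-0.06,-0.07,0,0.3],[0,0,0.4,-0.08,-0.09,0,0.3],[0,0,0.5,-0.1,-0.11,-0.01,0.3],[0,0,0.6,-0.11,-0.125,-0.02,0.3],[0,0,0.7,-0.12,-0.135,-0.03,0.3],[0,0,0.775,-0.12,-0.141,-0.04,0.3],[0,0,0.775,-0.12,-0.141,-0.04,0.3],[0,0,0.775,-0.12,-0.141,-0.04,0.3]]' 10 >/dev/null; python3 - <<'E'
from car import *
from hol import hol
st(); car('wrist'); p,d,c=load('top'); P=cloud(d,c)
m=(P[...,2]>.09)&(P[...,2]<.12)&(P[...,0]>.6)&(P[...,0]<.68)&(abs(P[...,1])<.12); Q=P[m]; print(m.sum(),np.median(Q,0) if m.sum() else '')
E
```

```text
t49.8 p [ 0.5454 -0.1895  0.2071] yaw_y 0.591 z [-0. -0. -1.] y_z -0.000 F [ 1.6  0.5 -1.2] T [-0.15  0.04 -0.03] w 0.0307 g 0.0
 t50.6 p [ 0.4265 -0.3299  0.1662] yaw_y 1.357 z [-0.001  0.001 -1.   ] y_z 0.001 F [1.  0.2 0.2] T [-0.03  0.02 -0.01] w 0.0307 g 0.0
wrist 510 [245. 151.] [ 0.3833 -0.3285] [0.032  0.0108] wing deg 18.3 tool yaw 1.889 z 0.065
wrist 440 [255. 201.] [ 0.4271 -0.33  ] [0.0106 0.0321] wing deg -12.6 tool yaw 1.350 z 0.065
56 [ 0.63549948 -0.07776516  0.10607534]
```

```bash

python3 -m pendant '[[0,0,-0.005,0.0006,-0.0005,-0.015,0.3],[0,0,-0.005,0.0006,-0.0005,-0.03,0.3],[0,0,-0.005,0.0006,-0.0005,-0.045,0.3],[0,0,-0.005,0.0006,-0.0005,-0.06,0.3],[0,0,-0.005,0.0006,-0.0005,-0.075,0.3],[0,0,-0.005,0.0006,-0.0005,-0.085,0.3],[0,0,-0.005,0.0006,-0.0005,-0.0935,0.3],[0,0,-0.005,0.0006,-0.0005,-0.0935,0.3],[0,0,-0.005,0.0006,-0.0005,-0.0935,0.3]]' 5 >/dev/null; python3 st.py
python3 -m pendant '[[0,0,0,0,0,0,0.5],[0,0,0,0,0,0,0.7],[0,0,0,0,0,0,0.9],[0,0,0,0,0,0,0.9],[0,0,0,0,0,0,0.9],[0,0,0,0,0,0,0.9]]' 5 >/dev/null; python3 st.py
```

```text
t51.4 p [ 0.4279 -0.3304  0.0727] yaw_y 1.355 z [-0.  0. -1.] y_z 0.000 F [ 0.1 -0.4 -0.1] T [ 0.03 -0.02 -0.03] w 0.0310 g 0.0
 t51.9 p [ 0.4281 -0.3311  0.0734] yaw_y 1.355 z [ 0.001 -0.001 -1.   ] y_z -0.001 F [-0.8  0.6  3.6] T [ 0.02  0.   -0.01] w 0.0099 g 5.0
```

```bash

python3 -m pendant '[[0,0,0,0,0,0,0.9],[0,0,0,0,0,0,0.9],[0,0,0,0,0,0,0.9],[0,0,0,0,0,0.01,0.9],[0,0,0,0,0,0.03,0.9],[0,0,0,0,0,0.06,0.9],[0,0,0,0,0,0.09,0.9],[0,0,0,0,0,0.12,0.9],[0,0,0.03,0.02,0.03,0.125,0.9],[0,0,0.06,0.04,0.06,0.125,0.9],[0,0,0.09,0.06,0.09,0.125,0.9],[0,0,0.12,0.08,0.12,0.125,0.9]]' 50 >/dev/null; python3 st.py
python3 -m pendant '[[0,0,0.02,0.02,0.03,0,0.9],[0,0,0.04,0.04,0.06,0,0.9],[0,0,0.06,0.06,0.09,0,0.9],[0,0,0.08,0.08,0.12,0,0.9],[0,0,0.08,0.1,0.15,0,0.9],[0,0,0.08,0.115,0.18,0,0.9],[0,0,0.08,0.125,0.2,0,0.9],[0,0,0.08,0.1315,0.207,0,0.9],[0,0,0.08,0.1315,0.207,0,0.9],[0,0,0.08,0.1315,0.207,0,0.9],[0,0,0.08,0.1315,0.207,0,0.9]]' 50 >/dev/null; python3 st.py
```

```text
t52.9 p [ 0.5079 -0.2094  0.1982] yaw_y 1.475 z [ 0. -0. -1.] y_z -0.000 F [-0.1 -0.2 -0.3] T [-0.    0.06 -0.04] w 0.0096 g 50.0
 t53.9 p [ 0.6383 -0.0049  0.1973] yaw_y 1.554 z [-0.001 -0.001 -1.   ] y_z -0.001 F [ 0.  -0.4 -0.7] T [ 0.02 -0.01 -0.  ] w 0.0097 g 50.0
```

```bash

python3 -m pendant '[[0,0,0,0.001,0.0007,-0.01,0.9],[0,0,0,0.001,0.0007,-0.02,0.9],[0,0,0,0.001,0.0007,-0.03,0.9],[0,0,0,0.001,0.0007,-0.038,0.9],[0,0,0,0.001,0.0007,-0.043,0.9],[0,0,0,0.001,0.0007,-0.047,0.9],[0,0,0,0.001,0.0007,-0.051,0.9],[0,0,0,0.001,0.0007,-0.054,0.9],[0,0,0,0.001,0.0007,-0.054,0.9]]' 50 >/dev/null; python3 st.py
python3 -m pendant '[[0,0,0,0,0,-0.003,0.9],[0,0,0,0,0,-0.006,0.9],[0,0,0,0,0,-0.006,0.9]]' 50 >/dev/null; python3 st.py
python3 -m pendant '[[0,0,0,0,0,-0.003,0.9],[0,0,0,0,0,-0.006,0.9],[0,0,0,0,0,-0.006,0.9]]' 50 >/dev/null; python3 st.py
```

```text
t54.6 p [ 0.64  -0.003  0.143] yaw_y 1.555 z [-0.001 -0.    -1.   ] y_z -0.000 F [ 0.1 -0.1 -1.2] T [-0.09 -0.01 -0.05] w 0.0093 g 50.0
 t54.9 p [ 0.64   -0.0031  0.1372] yaw_y 1.555 z [-0. -0. -1.] y_z -0.000 F [-0.3 -2.1 -1.1] T [-0.22  0.04 -0.03] w 0.0093 g 50.0
 t55.1 p [ 0.6399 -0.003   0.131 ] yaw_y 1.555 z [-0. -0. -1.] y_z -0.000 F [-0.8 -1.7 -1.1] T [-0.35  0.13 -0.03] w 0.0095 g 50.0
```

Correct y by −1 mm (side force) and continue.

```bash

python3 -m pendant '[[0,0,0,0,-0.001,-0.002,0.9],[0,0,0,0,-0.001,-0.005,0.9],[0,0,0,0,-0.001,-0.005,0.9]]' 50 >/dev/null; python3 st.py
python3 -m pendant '[[0,0,0,-0.0005,0,-0.003,0.9],[0,0,0,-0.0005,0,-0.006,0.9],[0,0,0,-0.0005,0,-0.006,0.9]]' 50 >/dev/null; python3 st.py
python3 -m pendant '[[0,0,0,-0.0005,0,-0.003,0.9],[0,0,0,-0.0005,0,-0.006,0.9],[0,0,0,-0.0005,0,-0.006,0.9]]' 50 >/dev/null; python3 st.py
```

```text
t55.4 p [ 0.64   -0.0036  0.1258] yaw_y 1.555 z [-0.001  0.001 -1.   ] y_z 0.001 F [-0.2 -0.7 -0.5] T [-0.03  0.04  0.02] w 0.0095 g 50.0
 t55.6 p [ 0.6402 -0.0037  0.1208] yaw_y 1.555 z [ 0.001  0.    -1.   ] y_z 0.000 F [0.2 0.6 3.3] T [ 0.12  0.07 -0.  ] w 0.0093 g 50.0
 t55.9 p [ 0.6401 -0.0037  0.1152] yaw_y 1.555 z [ 0.002  0.    -1.   ] y_z 0.000 F [0.8 1.5 6.3] T [ 0.18  0.01 -0.02] w 0.0095 g 50.0
```

```bash

python3 -m pendant '[[0,0,0,0,0,-0.0015,0.9],[0,0,0,0,0,-0.003,0.9],[0,0,0,0,0,-0.004,0.9],[0,0,0,0,0,-0.004,0.9]]' 50 >/dev/null; python3 st.py
python3 -m pendant '[[0,0,0,0,0,-0.0007,0.9],[0,0,0,0,0,-0.0007,0.9]]' 50 >/dev/null; python3 st.py
```

```text
t56.2 p [ 0.6402 -0.0037  0.1119] yaw_y 1.555 z [ 0.002  0.    -1.   ] y_z 0.000 F [-0.9  0.4  8. ] T [0.18 0.13 0.05] w 0.0095 g 50.0
 t56.4 p [ 0.6402 -0.0037  0.1115] yaw_y 1.555 z [ 0.002  0.    -1.   ] y_z 0.000 F [-2.1  0.8  8.7] T [ 0.18  0.27 -0.04] w 0.0097 g 50.0
```

```bash

python3 -m pendant '[[0,0,-0.05,0,0,0,0.9],[0,0,-0.1,0,0,0,0.9],[0,0,-0.2,0,0,0,0.9],[0,0,-0.3,0,0,0,0.9],[0,0,-0.4,0,0,0,0.9],[0,0,-0.4,0,0,0,0.9]]' 50 >/dev/null; python3 st.py
python3 -m pendant '[[0,0,-0.1,-0.0002,-0.0002,0,0.9],[0,0,-0.2,-0.0004,-0.0004,0,0.9],[0,0,-0.3,-0.0005,-0.0005,0,0.9],[0,0,-0.4,-0.0006,-0.0005,0,0.9],[0,0,-0.5,-0.0007,-0.0005,0,0.9],[0,0,-0.6,-0.0008,-0.0005,0,0.9],[0,0,-0.7,-0.0009,-0.0005,0,0.9],[0,0,-0.8,-0.001,-0.0005,0,0.9],[0,0,-0.9,-0.001,-0.0005,0,0.9],[0,0,-1.0,-0.001,-0.0005,0,0.9],[0,0,-1.05,-0.001,-0.0005,0,0.9],[0,0,-1.05,-0.001,-0.0005,0,0.9]]' 50 >/dev/null; python3 st.py
python3 -m pendant '[[0,0,-0.03,0,0,0,0.9],[0,0,-0.06,0,0,0,0.9],[0,0,-0.09,0,0,0,0.9],[0,0,-0.09,0,0,0,0.9]]' 50 >/dev/null; python3 st.py
```

```text
t56.9 p [ 0.6404 -0.0041  0.1117] yaw_y 1.151 z [ 0.003 -0.    -1.   ] y_z 0.001 F [-0.5 -0.2  8. ] T [-0.09  0.16  0.03] w 0.0093 g 50.0
 t57.9 p [ 0.6391 -0.0046  0.1117] yaw_y 0.103 z [ 0.002 -0.    -1.   ] y_z 0.002 F [-2.  -0.8  8.9] T [-0.08  0.39  0.05] w 0.0095 g 50.0
 t58.2 p [ 0.6385 -0.0045  0.1116] yaw_y 0.014 z [ 0.001 -0.    -1.   ] y_z 0.001 F [-4.  -0.2  9.3] T [-0.02  0.67  0.15] w 0.0096 g 50.0
```

Torque is rising, so it's at the stop (about 88° of tool turn). I'll let it rise into the notch and test it.

```bash

python3 -m pendant '[[0,0,0,0,0,0.001,0.9],[0,0,0,0,0,0.003,0.9],[0,0,0,0,0,0.005,0.9],[0,0,0,0,0,0.005,0.9]]' 50 >/dev/null; python3 st.py
python3 -m pendant '[[0,0,0.05,0,0,0.0015,0.9],[0,0,0.05,0,0,0.002,0.9],[0,0,0.05,0,0,0.0025,0.9],[0,0,0.05,0,0,0.0025,0.9]]' 50 >/dev/null; python3 st.py
python3 -m pendant '[[0,0,0.05,0,0,0,0.9],[0,0,0.06,0,0,0,0.9],[0,0,0.06,0,0,0,0.9]]' 50 >/dev/null; python3 st.py
```

```text
t58.5 p [ 0.6382 -0.0044  0.1153] yaw_y 0.015 z [-0. -0. -1.] y_z -0.000 F [-1.8  0.9  4.9] T [-0.05  0.33  0.06] w 0.0094 g 50.0
 t58.9 p [ 0.638  -0.0043  0.1159] yaw_y 0.064 z [-0.001  0.    -1.   ] y_z -0.001 F [ 4.6  0.  -9.6] T [ 0.   -0.84  0.01] w 0.0094 g 50.0
 t59.1 p [ 0.638  -0.0044  0.116 ] yaw_y 0.124 z [-0.001  0.    -1.   ] y_z -0.001 F [ 5.1  0.  -9.8] T [ 0.03 -0.91 -0.04] w 0.0098 g 50.0
```

```bash

python3 -m pendant '[[0,0,0,0,0,-0.002,0.8],[0,0,0,0,0,-0.002,0.6],[0,0,0,0,0,-0.002,0.4],[0,0,0,0,0,-0.002,0.3],[0,0,0,0,0,0.01,0.3],[0,0,0,0,0,0.03,0.3],[0,0,0,0,0,0.06,0.3],[0,0,-0.08,0,0,0.09,0.3],[0,0,-0.16,-0.02,-0.025,0.09,0.3],[0,0,-0.26,-0.045,-0.055,0.09,0.3],[0,0,-0.36,-0.07,-0.085,0.09,0.3],[0,0,-0.46,-0.09,-0.115,0.09,0.3]]' 10 >/dev/null; python3 st.py
python3 -m pendant '[[0,0,-0.1,-0.02,-0.025,0,0.3],[0,0,-0.2,-0.04,-0.05,0,0.3],[0,0,-0.3,-0.06,-0.075,0,0.3],[0,0,-0.4,-0.08,-0.1,0,0.3],[0,0,-0.5,-0.1,-0.13,-0.01,0.3],[0,0,-0.6,-0.12,-0.16,-0.02,0.3],[0,0,-0.7,-0.14,-0.18,-0.03,0.3],[0,0,-0.8,-0.155,-0.2,-0.04,0.3],[0,0,-0.9,-0.1647,-0.209,-0.04,0.3],[0,0,-0.917,-0.1647,-0.209,-0.04,0.3],[0,0,-0.917,-0.1647,-0.209,-0.04,0.3],[0,0,-0.917,-0.1647,-0.209,-0.04,0.3]]' 10 >/dev/null; python3 - <<'E'
from car import *
st(); car('wrist'); p,d,c=load('top'); P=cloud(d,c)
m=(P[...,2]>.09)&(P[...,2]<.12)&(P[...,0]>.6)&(P[...,0]<.68)&(P[...,1]>-.04)&(P[...,1]<.04); Q=P[m]; print(m.sum(),np.median(Q,0) if m.sum() else '')
E
```

```text
t60.1 p [ 0.5468 -0.1201  0.209 ] yaw_y -0.339 z [ 0.001 -0.001 -1.   ] y_z 0.001 F [ 1.  -1.4  0.3] T [-0.14  0.11  0.04] w 0.0308 g 0.0
 t61.1 p [ 0.3841 -0.3284  0.1685] yaw_y -1.250 z [ 0.001 -0.001 -1.   ] y_z 0.001 F [ 0.  -0.4 -0.5] T [-0.08  0.09 -0.01] w 0.0307 g 0.0
wrist 433 [254. 199.] [ 0.3832 -0.3283] [0.0318 0.0106] wing deg 17.8 tool yaw 1.882 z 0.065
55 [ 0.63756783 -0.00341888  0.10650201]
```

```bash

python3 -m pendant '[[0,0,-0.008,-0.0007,0,-0.015,0.3],[0,0,-0.008,-0.0007,0,-0.03,0.3],[0,0,-0.008,-0.0007,0,-0.045,0.3],[0,0,-0.008,-0.0007,0,-0.06,0.3],[0,0,-0.008,-0.0007,0,-0.075,0.3],[0,0,-0.008,-0.0007,0,-0.085,0.3],[0,0,-0.008,-0.0007,0,-0.0955,0.3],[0,0,-0.008,-0.0007,0,-0.0955,0.3],[0,0,-0.008,-0.0007,0,-0.0955,0.3]]' 5 >/dev/null; python3 st.py
python3 -m pendant '[[0,0,0,0,0,0,0.5],[0,0,0,0,0,0,0.7],[0,0,0,0,0,0,0.9],[0,0,0,0,0,0,0.9],[0,0,0,0,0,0,0.9],[0,0,0,0,0,0,0.9]]' 5 >/dev/null; python3 st.py
```

```text
t62.0 p [ 0.3831 -0.3283  0.072 ] yaw_y -1.259 z [-0.  0. -1.] y_z -0.000 F [-0.5 -0.3  0.8] T [-0.01  0.08  0.01] w 0.0310 g 0.0
 t62.5 p [ 0.383  -0.3287  0.0724] yaw_y -1.260 z [ 0.001 -0.001 -1.   ] y_z 0.001 F [0.2 0.8 2.8] T [-0.02  0.17 -0.04] w 0.0100 g 5.0
```

```bash

python3 -m pendant '[[0,0,0,0,0,0,0.9],[0,0,0,0,0,0,0.9],[0,0,0,0,0,0,0.9],[0,0,0,0,0,0.01,0.9],[0,0,0,0,0,0.03,0.9],[0,0,0,0,0,0.06,0.9],[0,0,0,0,0,0.09,0.9],[0,0,0.05,0,0,0.12,0.9],[0,0,0.15,0.02,0.03,0.125,0.9],[0,0,0.25,0.04,0.06,0.125,0.9],[0,0,0.35,0.06,0.09,0.125,0.9],[0,0,0.45,0.08,0.12,0.125,0.9]]' 50 >/dev/null; python3 st.py
python3 -m pendant '[[0,0,0.1,0.02,0.025,0,0.9],[0,0,0.2,0.04,0.05,0,0.9],[0,0,0.3,0.06,0.08,0,0.9],[0,0,0.4,0.08,0.11,0,0.9],[0,0,0.5,0.1,0.14,0,0.9],[0,0,0.6,0.12,0.17,0,0.9],[0,0,0.7,0.13,0.2,0,0.9],[0,0,0.8,0.14,0.22,0,0.9],[0,0,0.9,0.15,0.24,0,0.9],[0,0,1.0,0.16,0.25,0,0.9],[0,0,1.1,0.17,0.26,0,0.9],[0,0,1.2,0.1765,0.27,0,0.9]]' 50 >/dev/null; python3 st.py
python3 -m pendant '[[0,0,0.1,0,0.005,0,0.9],[0,0,0.2,0,0.009,0,0.9],[0,0,0.3,0,0.009,0,0.9],[0,0,0.4,0,0.009,0,0.9],[0,0,0.5,0,0.009,0,0.9],[0,0,0.6,0,0.009,0,0.9],[0,0,0.7,0,0.009,0,0.9],[0,0,0.8,0,0.009,0,0.9],[0,0,0.9,0,0.009,0,0.9],[0,0,1.0,0,0.009,0,0.9],[0,0,1.1,0,0.009,0,0.9],[0,0,1.165,0,0.009,0,0.9]]' 50 >/dev/null; python3 st.py
```

```text
t63.5 p [ 0.463  -0.2072  0.1976] yaw_y -0.806 z [ 0.001 -0.    -1.   ] y_z 0.001 F [ 0.7 -0.6 -0.2] T [-0.05  0.11 -0.02] w 0.0094 g 50.0
 t64.5 p [0.6395 0.0626 0.1967] yaw_y 0.396 z [-0.001 -0.    -1.   ] y_z -0.001 F [-0.  -0.3  0.1] T [-0.08  0.07 -0.02] w 0.0096 g 50.0
 t65.5 p [0.6387 0.0706 0.1967] yaw_y 1.560 z [-0.001 -0.    -1.   ] y_z -0.000 F [ 0.2  0.6 -0.2] T [-0.01 -0.02 -0.02] w 0.0096 g 50.0
```

```bash

python3 -m pendant '[[0,0,-0.005,0.0002,0,-0.01,0.9],[0,0,-0.005,0.0002,0,-0.02,0.9],[0,0,-0.005,0.0002,0,-0.03,0.9],[0,0,-0.005,0.0002,0,-0.038,0.9],[0,0,-0.005,0.0002,0,-0.043,0.9],[0,0,-0.005,0.0002,0,-0.047,0.9],[0,0,-0.005,0.0002,0,-0.051,0.9],[0,0,-0.005,0.0002,0,-0.054,0.9],[0,0,-0.005,0.0002,0,-0.054,0.9]]' 50 >/dev/null; python3 st.py
python3 -m pendant '[[0,0,0,0,0,-0.003,0.9],[0,0,0,0,0,-0.006,0.9],[0,0,0,0,0,-0.006,0.9]]' 50 >/dev/null; python3 st.py
python3 -m pendant '[[0,0,0,0,0,-0.003,0.9],[0,0,0,0,0,-0.006,0.9],[0,0,0,0,0,-0.006,0.9]]' 50 >/dev/null; python3 st.py
```

```text
t66.2 p [0.6392 0.0706 0.1423] yaw_y 1.550 z [-0.001 -0.    -1.   ] y_z -0.000 F [-0.2 -0.3 -1.2] T [ 0.03 -0.01  0.04] w 0.0096 g 50.0
 t66.5 p [0.6392 0.0706 0.1365] yaw_y 1.550 z [-0. -0. -1.] y_z -0.000 F [ 1.  -0.6 -0.9] T [-0.02  0.    0.03] w 0.0095 g 50.0
 t66.7 p [0.6391 0.0706 0.1302] yaw_y 1.550 z [-0.001 -0.    -1.   ] y_z -0.000 F [ 0.8  0.8 -1.8] T [ 0.06 -0.11  0.01] w 0.0097 g 50.0
```

```bash

python3 -m pendant '[[0,0,0,0,0,-0.003,0.9],[0,0,0,0,0,-0.006,0.9],[0,0,0,0,0,-0.009,0.9],[0,0,0,0,0,-0.009,0.9]]' 50 >/dev/null; python3 st.py
python3 -m pendant '[[0,0,0,0,0,-0.003,0.9],[0,0,0,0,0,-0.006,0.9],[0,0,0,0,0,-0.009,0.9],[0,0,0,0,0,-0.009,0.9]]' 50 >/dev/null; python3 st.py
```

```text
t67.0 p [0.6396 0.0706 0.1216] yaw_y 1.550 z [ 0. -0. -1.] y_z -0.000 F [-0.2 -0.1  3. ] T [0.03 0.09 0.02] w 0.0095 g 50.0
 t67.4 p [0.6397 0.0706 0.1133] yaw_y 1.550 z [ 0.001  0.    -1.   ] y_z 0.000 F [-2.  -0.4  7. ] T [0.01 0.4  0.06] w 0.0095 g 50.0
```

```bash

python3 -m pendant '[[0,0,0,-0.0005,0,-0.001,0.9],[0,0,0,-0.0005,0,-0.002,0.9],[0,0,0,-0.0005,0,-0.0028,0.9],[0,0,0,-0.0005,0,-0.0028,0.9]]' 50 >/dev/null; python3 st.py
python3 -m pendant '[[0,0,-0.05,0,0,-0.0003,0.9],[0,0,-0.1,0,0,-0.0003,0.9],[0,0,-0.2,0,0,-0.0003,0.9],[0,0,-0.3,0,0,-0.0003,0.9],[0,0,-0.4,0,0,-0.0003,0.9],[0,0,-0.4,0,0,-0.0003,0.9]]' 50 >/dev/null; python3 st.py
```

```text
t67.7 p [0.6397 0.0706 0.1115] yaw_y 1.550 z [ 0.002  0.    -1.   ] y_z 0.000 F [-1.7  0.4  7.7] T [-0.03  0.43 -0.03] w 0.0098 g 50.0
 t68.2 p [0.6405 0.0706 0.1117] yaw_y 1.146 z [ 0.004  0.    -1.   ] y_z 0.002 F [-0.6  0.5  7.6] T [-0.12  0.15  0.  ] w 0.0093 g 50.0
```

```bash

python3 -m pendant '[[0,0,0,-0.0005,0,-0.0008,0.9],[0,0,0,-0.0005,0,-0.0008,0.9]]' 50 >/dev/null; python3 st.py
python3 -m pendant '[[0,0,-0.1,0,0,0,0.9],[0,0,-0.2,0,0,0,0.9],[0,0,-0.3,0,0,0,0.9],[0,0,-0.4,0,0,0,0.9],[0,0,-0.5,0,0,0,0.9],[0,0,-0.6,0,0,0,0.9],[0,0,-0.7,0,0,0,0.9],[0,0,-0.8,0,0,0,0.9],[0,0,-0.9,0,0,0,0.9],[0,0,-1.0,0,0,0,0.9],[0,0,-1.05,0,0,0,0.9],[0,0,-1.05,0,0,0,0.9]]' 50 >/dev/null; python3 st.py
python3 -m pendant '[[0,0,-0.03,0,0,0,0.9],[0,0,-0.06,0,0,0,0.9],[0,0,-0.09,0,0,0,0.9],[0,0,-0.09,0,0,0,0.9]]' 50 >/dev/null; python3 st.py
```

```text
t68.4 p [0.6403 0.0706 0.111 ] yaw_y 1.150 z [ 0.004  0.    -1.   ] y_z 0.002 F [-0.4  0.   9.7] T [-0.02  0.04 -0.04] w 0.0097 g 50.0
 t69.4 p [0.64   0.0706 0.1111] yaw_y 0.098 z [ 0.004  0.    -1.   ] y_z 0.004 F [-1.2  0.1  9.5] T [-0.15  0.25  0.01] w 0.0093 g 50.0
 t69.7 p [0.6394 0.0708 0.111 ] yaw_y 0.009 z [ 0.002  0.    -1.   ] y_z 0.002 F [-2.6  0.8  9.6] T [-0.02  0.55  0.13] w 0.0096 g 50.0
```

```bash

python3 -m pendant '[[0,0,0,0,0,0.001,0.9],[0,0,0,0,0,0.003,0.9],[0,0,0,0,0,0.005,0.9],[0,0,0,0,0,0.005,0.9]]' 50 >/dev/null; python3 st.py
python3 -m pendant '[[0,0,0.05,0,0,0.0015,0.9],[0,0,0.05,0,0,0.002,0.9],[0,0,0.05,0,0,0.0025,0.9],[0,0,0.05,0,0,0.0025,0.9]]' 50 >/dev/null; python3 st.py
python3 -m pendant '[[0,0,0.05,0,0,0,0.9],[0,0,0.06,0,0,0,0.9],[0,0,0.06,0,0,0,0.9]]' 50 >/dev/null; python3 st.py
```

```text
t70.0 p [0.6391 0.0708 0.1145] yaw_y 0.010 z [ 0.001  0.    -1.   ] y_z 0.001 F [1.3 1.9 2.9] T [ 0.12 -0.14  0.1 ] w 0.0096 g 50.0
 t70.4 p [0.639  0.0708 0.1149] yaw_y 0.060 z [ 0.001  0.    -1.   ] y_z 0.001 F [ 7.   1.3 -7.1] T [ 0.21 -1.01 -0.  ] w 0.0097 g 50.0
 t70.6 p [0.639  0.0707 0.1149] yaw_y 0.120 z [ 0.001  0.    -1.   ] y_z 0.001 F [ 5.8  1.2 -6.5] T [ 0.13 -1.05 -0.12] w 0.0094 g 50.0
```

Locked. I'll release, retreat and check everything.

```bash

python3 -m pendant '[[0,0,0,0,0,-0.002,0.8],[0,0,0,0,0,-0.002,0.6],[0,0,0,0,0,-0.002,0.4],[0,0,0,0,0,-0.002,0.3],[0,0,0,0,0,0.01,0.3],[0,0,0,0,0,0.03,0.3],[0,0,0,0,0,0.06,0.3],[0,0,0,0,0,0.09,0.3],[0,0,0,-0.04,0,0.12,0.3],[0,0,0,-0.08,-0.03,0.13,0.3],[0,0,0,-0.12,-0.06,0.13,0.3],[0,0,0,-0.16,-0.1,0.13,0.3]]' 10 >/dev/null
python3 -m pendant '[[0,0,0,0,-0.04,0,0.3],[0,0,0,0,-0.08,0,0.3],[0,0,0,0,-0.12,0,0.3],[0,0,0,0,-0.16,0,0.3],[0,0,0,0,-0.2,0,0.3],[0,0,0,0,-0.2,0,0.3],[0,0,0,0,-0.2,0,0.3]]' 10 >/dev/null
python3 - <<'E'
from tray import *
st(); p,P=tray()
def q(m,n):
    k,l,s,ce=cv2.connectedComponentsWithStats(m.astype(np.uint8))
    for i in range(1,k):
        if s[i,4]>15:
            Q=P[l==i]; r=cv2.minAreaRect(np.float32(Q[:,:2])); print(n,np.round(r[0],4),np.round(r[1],3),round(r[2]),'z',np.median(Q[:,2]).round(4))
X,Y,Z=P[...,0],P[...,1],P[...,2]
q((X>.6)&(X<.69)&(abs(Y)<.12)&(Z>.09)&(Z<.13),'carrier')
q((X>.48)&(X<.56)&(abs(Y)<.12)&(Z>.078)&(Z<.11),'socket')
a,_,_=load('scene')
save(np.hstack([cv2.resize(p[115:265,110:310],(400,300),interpolation=cv2.INTER_CUBIC),cv2.resize(a[80:290,130:410],(400,300),interpolation=cv2.INTER_CUBIC)]),'end.png')
E
```

```text
t72.2 p [ 0.5064 -0.2056  0.2466] yaw_y 0.116 z [ 0. -0. -1.] y_z 0.000 F [0.3 0.2 0.4] T [-0.03  0.1   0.01] w 0.0306 g 0.0
tray 1748 [151. 227.] [0.4285 0.288 ] [0.1674 0.1313] 1.5 zmax 0.034
  relay in tray [0.4668 0.2822] [0.0332 0.0362] 1.8 z 0.0633
  relay in tray [0.4026 0.3108] [0.0365 0.0325] 89.0 z 0.0631
  relay in tray [0.4011 0.2552] [0.0378 0.0351] 89.4 z 0.0629
carrier [0.6389 0.0725] [0.014 0.031] 18 z 0.1063
carrier [ 0.6387 -0.0021] [0.011 0.032] 8 z 0.1064
carrier [ 0.6392 -0.0775] [0.016 0.031] 13 z 0.1063
socket [0.521  0.0734] [0.044 0.044] 90 z 0.0864
socket [ 0.5188 -0.0006] [0.043 0.041] 0 z 0.0866
socket [ 0.5186 -0.0753] [0.044 0.04 ] 0 z 0.0862
```

View pics/end.png

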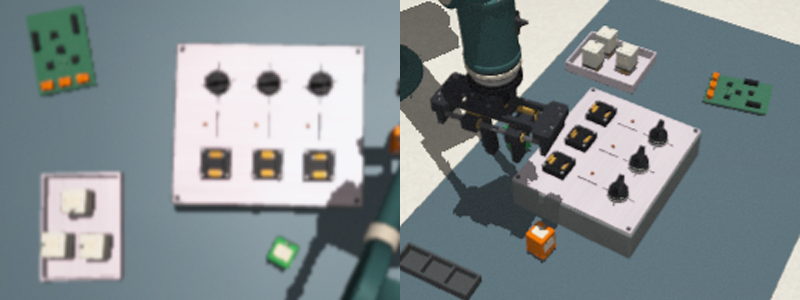

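The final view shows three relays upright in the tray, three carriers seated with tops at z = 0.106 and wings locked, the sockets home at z = 0.086, and the stand empty.

```bash
python3 -c "
from cell import robot
print(robot.close_job())"
```

```text
the job is handed in; nothing more can be done
None
```

The job is handed in: all three relays are upright in the tray, with their sockets still home in the panel. All three fuse carriers were then fitted and locked in the holders; each resisted a light upward pull and turning back. The board, spool, screwdriver and look-alikes were left alone, and it took about 72 s of robot time.

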